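# Set up the chart and its marker pens

### The job

Set up the sign-off corner: unfold the kickstand leg on the back of the chart board fully, then stand the chart upright on the desk on its leg, its white face towards the front of the desk where you are. Also press every marker pen that lies loose beside the pen rack down into a free clip of the rack, until it sits well down in both forks of the clip and the sprung jaw has snapped shut over it. Leave the small parts lying around (stopper, bolt, ring, clamp, vial) where they are.

Things in the scene. Friction and masses are not known exactly. Their poses are not given: they have to be found in the camera images.
- chart: chart board 140 (x) by 120 (y) by 8 mm, 0.33 kg: white face with four coloured bands, grey back. Starts face down. Origin: centre of the face; +z out of the back, +x to the bottom edge (x = 70 mm), grip at -x. Standing on its opened leg it leans back about 18 degrees, x axis down, grip about 170 mm up, foot of the leg 75 mm behind the bottom edge
- chart_grip (a point): centre of the chart's orange grip roller, a free-turning cylinder 18 mm in diameter, 36 mm long along the chart's y, on a 20 mm wide neck at the top edge; at (-102, 0, 9) mm in the chart's frame, resting on the desk at the start. Pinched across its flat ends (36 mm apart) it lets the chart swing freely about its axis, so that a lifted chart hangs upright
- chart_bottom (a point): middle of the chart's bottom edge, half-way through the thickness, at (70, 0, 4) mm in the chart's frame. Behind the free desk a fixed grey stand has a flat base 25 mm high (x over 0.71, y -0.06 to 0.18 m): keep the foot of the leg clear of it
- leg (a joint): kickstand leg on the chart's back, rad: 0 folded flat, 0.6 fully unfolded against its stop; starts at 0 to 0.12. Stiff hinge (0.05 N m of friction), stays where left (may give a little as the foot lands); axis along the chart's y through (-45, 0, 12) mm in the chart's frame; the foot end swings away from the back (to the chart's +z)
- leg_foot (a point): centre of the orange foot at the free end of the leg, a cylinder 18 mm in diameter, 26 mm long along the chart's y, 105 mm from the hinge axis; folded it is at (60, 0, 18) mm in the chart's frame. Can be pinched across its flat ends, 26 mm apart; the leg bar is 18 mm wide
- desk_front (a point): fixed, unmarked point on the desk near its front edge, at (0.42, 0.05, 0) m; the standing chart's face must look to this side, towards the robot
- rack: fixed pen rack, grey base 254 (x) by 96 (y) by 10 mm; origin: centre of its underside. Four clips in a row along x, 66 mm apart; pens lie in them along y. Each clip is two 10 mm thick forks at y = -38 and +38 mm, free space for fingers between. Slot 18 mm wide, black fixed prong at -x (flared, up to 39 mm above the slot's floor), yellow sprung jaw at +x
- clip_1 (a point): clip 1: middle of its slot's floor, 45 mm above the desk; axes as the rack. A pen lowered level and centred meets the jaw's sloped noses with its underside about 28 mm above the floor; a push of a few newtons (under 10) drives it past them down to the floor, and the noses (underside 19 mm above the floor, tops 38 mm) snap shut over it
- jaw_1 (a joint): yellow sprung jaw of clip 1, rad: 0 shut (also when a pen is seated), up to 0.4 pushed outward to the rack's +x; returns by spring
- clip_2 (a point): clip 2: middle of its slot's floor, 45 mm above the desk; axes as the rack. A pen lowered level and centred meets the jaw's sloped noses with its underside about 28 mm above the floor; a push of a few newtons (under 10) drives it past them down to the floor, and the noses (underside 19 mm above the floor, tops 38 mm) snap shut over it
- jaw_2 (a joint): yellow sprung jaw of clip 2, rad: 0 shut (also when a pen is seated), up to 0.4 pushed outward to the rack's +x; returns by spring
- clip_3 (a point): clip 3: middle of its slot's floor, 45 mm above the desk; axes as the rack. A pen lowered level and centred meets the jaw's sloped noses with its underside about 28 mm above the floor; a push of a few newtons (under 10) drives it past them down to the floor, and the noses (underside 19 mm above the floor, tops 38 mm) snap shut over it
- jaw_3 (a joint): yellow sprung jaw of clip 3, rad: 0 shut (also when a pen is seated), up to 0.4 pushed outward to the rack's +x; returns by spring
- clip_4 (a point): clip 4: middle of its slot's floor, 45 mm above the desk; axes as the rack. A pen lowered level and centred meets the jaw's sloped noses with its underside about 28 mm above the floor; a push of a few newtons (under 10) drives it past them down to the floor, and the noses (underside 19 mm above the floor, tops 38 mm) snap shut over it
- jaw_4 (a joint): yellow sprung jaw of clip 4, rad: 0 shut (also when a pen is seated), up to 0.4 pushed outward to the rack's +x; returns by spring
- pen_1_mid (a point): centre of the barrel of marker pen 1 (white barrel, blue cap; may be absent), 16 mm wide, 16 mm thick (18 at the cap), 130 mm long along its y axis, 18 g; lies on the desk at the start, its centre 8 mm up; seated, its centre is 8 mm above the clip's floor. A pen may go into any clip, either way round
- pen_2_mid (a point): centre of the barrel of marker pen 2 (white barrel, blue cap; may be absent), 16 mm wide, 16 mm thick (18 at the cap), 130 mm long along its y axis, 18 g; lies on the desk at the start, its centre 8 mm up; seated, its centre is 8 mm above the clip's floor. A pen may go into any clip, either way round
- pen_3_mid (a point): centre of the barrel of marker pen 3 (white barrel, blue cap; may be absent), 16 mm wide, 16 mm thick (18 at the cap), 130 mm long along its y axis, 18 g; lies on the desk at the start, its centre 8 mm up; seated, its centre is 8 mm above the clip's floor. A pen may go into any clip, either way round
- pen_4_mid (a point): centre of the barrel of marker pen 4 (white barrel, blue cap; may be absent), 16 mm wide, 16 mm thick (18 at the cap), 130 mm long along its y axis, 18 g; lies on the desk at the start, its centre 8 mm up; seated, its centre is 8 mm above the clip's floor. A pen may go into any clip, either way round
- stopper: bystander, leave alone: red-brown rubber stopper, 30 mm across, 27 mm tall; origin at its underside (centre)
- bolt: bystander, leave alone: steel hex bolt, 38 mm long, lying; origin at its underside (centre)
- ring: bystander, leave alone: flat black and steel centring ring, 33 mm across, 8 mm thick; origin at its underside (centre)
- clamp: bystander, leave alone: aluminium ring clamp with wing nut, 56x74x27 mm; origin at its underside (centre)
- vial: bystander, leave alone: upright glass vial with black cap and reddish content, 21 mm across, 60 mm tall; origin at its underside (centre)

How it is judged:
By the outcome, as a careful person would: the job done as asked, in the order asked, and still so for the second after the job is handed in, with the robot touching nothing.
Of pen_2, pen_3, pen_4 only 2 to 3 are there at a start; the rules pass over those that are not, and their reading is None.
At some moment in a run one of pen_1 may be knocked a few centimetres aside while the robot is not near it.
Once in a run the grip may slacken for a moment while it holds something.
It also fails if it takes over 210 s, if anything falls off the work surface, if the arm or the gripper's body presses on something with over 40 N, if the wrist force passes 120 N, or if a joint passes its speed limit or range.

### The arm

A 6-joint arm with a two-finger parallel gripper is mounted at the origin on a cart in front of the work surface, level with it; the furniture and walls round the work are solid. World frame = base frame: x ahead of the robot, y to its left, z up, the work surface at z = 0. Lengths are in m, angles in rad, forces in N, time in s.
With the tool pointing down it reaches from about 0.375 to 0.925 m from the base axis. Payload 5.7 kg.
Tool frame: the origin (TCP) lies midway between the tips of the shut fingers; the grasp point (between the pads) lies 19 mm behind it (robot.grip_depth is the distance from the TCP to the grasp point, in m); z points along the fingers, y is the line along which they close (so a half turn about z gives the same grasp; the last joint's range is limited). The gripper opens to 85 mm and grips with 20 to 120 N. Pads are 22 mm wide; open, the fingers measure 114 mm over their backs; the gripper's body (76 mm by 85 mm) begins 54 mm behind the grasp point. The pads swing forward as they close: fully open they stand 13 mm farther back than shut.
Start: joints at [-1.363, 0.359, 1.51, -0, 1.272, -0.115], TCP at [0.19, -0.569, 0.231] pointing down, gripper open.
Joint ranges: [-2.97, 2.97], [-1.01, 2.36], [0.21, 2.38], [-0.96, 4.11], [0.2, 2.71], [-2.98, 2.98]. Speed limits (rad/s): [2.39, 2.39, 3.14, 3.14, 3.14, 3.14].

### API

Orientations are given as a unit quaternion [x, y, z, w].
In Python, from bench import robot, capture, camera_params gives the robot as it stands. The module is installed in compiled form; this text tells all that it offers.
- The arm moves only by the shell command python3 -m creep 'ROWS' [OPENING] [FORCE]. ROWS is JSON, a list that holds one entry, the list of rows, each a list of 6 numbers: the shift along the world's x, y, z in m, then the turn, a rotation vector about the world's x, y, z in rad. In form: [[[dx, dy, dz, ax, ay, az], ...]]. A call has exactly 5 rows; each row shifts and turns the commanded pose from where the row before left it; what a row does not reach is not made up. A row lasts 1/12 s, in which the tool goes at most 41.7 mm and 7.16 degrees, less where a joint would pass 70% of its speed; a pose out of reach is approached as far as the arm can. A call is refused whole if a number of a shift passes 0.0417 or a number of a turn 0.125, either way. A call with a gripper value outside its range is refused whole. OPENING is the closure, from 0 (fully open) to 1 (shut), set as the call begins (- or left out, the last holds). The fingers move at their own pace and stop on an object; FORCE is the grip in N (left out, the last holds). Time passes only in rows, so rows that do not move let the fingers close, or fill a call up. It gives the time, the measured TCP pose, the force, the opening and the grip force at its end, in the units of the state.
- robot.sense(): the state, without advancing time (a new reading comes with each control period).
- capture(name): name is "side" or "top" or "wrist"; returns (picture, depth): 480x640x3 uint8, red, green, blue; 480x640 float32, m along the optical axis (not along the pixel's ray), 0 where there is no reading.
- camera_params(name): a dict with "fov_y" (degrees; the focal length in pixels is half the picture's height over the tangent of half this angle, whatever the lens; pixels are square), "cx", "cy" (the principal point, pixels), "world_from_camera" (4x4, takes a point from camera to world coordinates). Camera axes: x right, y up, looking along -z (the intrinsics and any distortion apply to the point x, -y, -z); pixel columns grow to the right and rows downward; lengths in m; the calibration is good to about 2 mm. A picture is of the moment at which its call begins: read the wrist's pose just before it. camera_params takes no time and is no camera call; for the wrist camera it gives the pose at the moment of the call.
- robot.finish_job(): hands the job in; it is judged then, once.
The state is a dict: "clock": time; "q": joint angles; "joint_vel": joint speeds; "tau": joint torques, N m; "tcp_pos": TCP position; "orientation": TCP orientation; "ft_force": force on the tool from outside, world axes, zero at the start; "ft_torque": the same for the moment, N m; "opening": finger opening in m; "gripper_force": force on a finger pad.
Only numpy, scipy, OpenCV 4.12 (cv2) and the standard library are available. Lean on these libraries where they do the work, as an engineer would, in place of code of your own. Each camera call takes 0.05 s, during which the arm holds its last target. There are 200 camera calls.

## Working session

There is one attempt and no reset: what is moved stays moved. The work goes in short steps, Python scripts to look and compute and a shell command to move; the robot and the scene stay as the last step left them, time stands still between calls to the robot, and variables do not carry over. Pictures are saved under pics/ and viewed, at most 16 in all, crops included, and the job is handed in when it is done.

```bash
mkdir -p pics
cat > h.py <<'E'
import numpy as np, cv2
from bench import robot, capture, camera_params
from scipy.spatial.transform import Rotation as R
def snap(n,f):
    P=camera_params(n); im,d=capture(n)
    cv2.imwrite('pics/'+f+'.png',im[:,:,::-1]); np.savez('pics/'+f+'.npz',im=im,d=d,T=P['world_from_camera'],fov=P['fov_y'],c=[P['cx'],P['cy']])
    return im,d,P
def load(f):
    z=np.load('pics/'+f+'.npz'); return z['im'],z['d'],dict(world_from_camera=z['T'],fov_y=float(z['fov']),cx=z['c'][0],cy=z['c'][1])
def ray(P,u,v):
    f=240/np.tan(np.radians(P['fov_y'])/2); T=np.array(P['world_from_camera'])
    return T[:3,3], T[:3,:3]@np.array([(u-P['cx'])/f,-(v-P['cy'])/f,-1.0])
def onz(P,u,v,z):
    o,r=ray(P,u,v); return o+r*(z-o[2])/r[2]
def pts(P,d):
    v,u=np.mgrid[0:480,0:640]; f=240/np.tan(np.radians(P['fov_y'])/2); T=np.array(P['world_from_camera'])
    c=np.stack([(u-P['cx'])/f*d,-(v-P['cy'])/f*d,-d],-1); return c@T[:3,:3].T+T[:3,3]
def st():
    s=robot.sense(); r=R.from_quat(s['orientation']).as_matrix()
    print('t',round(s['clock'],2),'tcp',np.round(s['tcp_pos'],4),'yaxis',np.round(r[:,1],3),'z',np.round(r[:,2],3),'F',np.round(s['ft_force'],1),'op',round(s['opening'],4),'gf',round(s['gripper_force'],1),'q',np.round(s['q'],2))
E
python3 - <<'E'
from h import *
for n in ('top','side'):
    im,d,P=snap(n,n+'0'); print(n,{k:(np.round(v,3).tolist() if k!='name' else v) for k,v in P.items()})
st()
E
```

```text
top {'fov_y': 42.169, 'cx': 324.673, 'cy': 246.312, 'world_from_camera': [[0.016, 0.995, -0.096, 0.44], [-1.0, 0.014, -0.017, 0.239], [-0.015, 0.096, 0.995, 1.055], [0.0, 0.0, 0.0, 1.0]]}
side {'fov_y': 46.001, 'cx': 310.801, 'cy': 237.775, 'world_from_camera': [[-0.84, 0.182, -0.511, -0.015], [-0.542, -0.328, 0.774, 1.11], [-0.027, 0.927, 0.374, 0.468], [0.0, 0.0, 0.0, 1.0]]}
t 0.1 tcp [ 0.1902 -0.5684  0.2305] yaxis [ 0.317 -0.948 -0.002] z [-0.     0.002 -1.   ] F [ 0.6 -0.2 -0.5] op 0.0853 gf 0.0 q [-1.36  0.36  1.51  0.    1.27 -0.12]
```

View pics/top0.png

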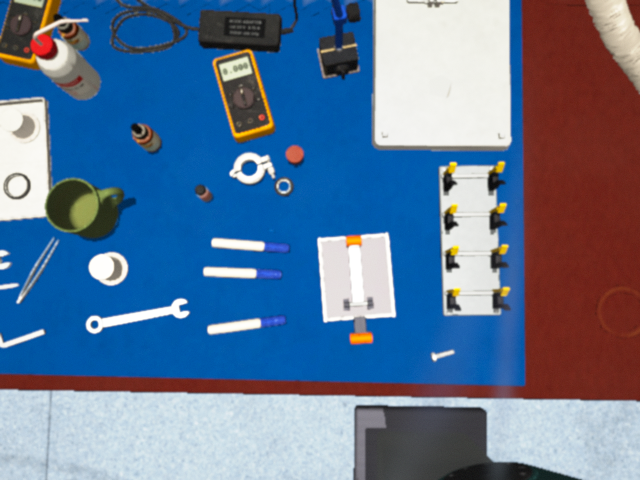

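View pics/side0.png

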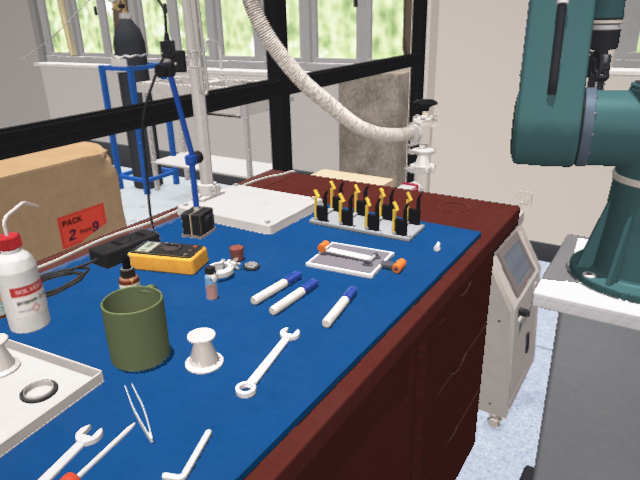

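Top view: three pens at around (250,245), (242,272) and (247,325). The chart is at (357,280), with its grip at (360,338) near the robot and its foot at (353,240). The rack is at (472,240), with yellow jaws on its far (+x) side and all clips free.

```bash
python3 - <<'E'
from h import *
im,d,P=load('top0'); X=pts(P,d); hsv=cv2.cvtColor(im,cv2.COLOR_RGB2HSV)
H,S,V=[hsv[...,i].astype(int) for i in range(3)]
def blobs(m,name,box,amin=15):
    u0,v0,u1,v1=box; k=np.zeros_like(m); k[v0:v1,u0:u1]=m[v0:v1,u0:u1]
    n,l,s,c=cv2.connectedComponentsWithStats(k.astype(np.uint8))
    for i in range(1,n):
        if s[i,4]>=amin:
            q=X[l==i]; print(name,s[i,4],np.round(c[i],1),'med',np.round(np.median(q,0),4),'zmax',round(np.percentile(q[:,2],95),4))
blobs((H>3)&(H<20)&(S>150)&(V>120),'orange',(300,220,420,360))
blobs((H>20)&(H<35)&(S>150)&(V>120),'yellow',(430,150,530,330),5)
blobs((V<60),'black',(430,150,530,330),8)
def fit(m,box,name,z):
    u0,v0,u1,v1=box; k=np.zeros(m.shape,np.uint8); k[v0:v1,u0:u1]=m[v0:v1,u0:u1]
    n,l,s,c=cv2.connectedComponentsWithStats(k)
    for i in range(1,n):
        if s[i,4]<200: continue
        vv,uu=np.where(l==i); r=cv2.minAreaRect(np.stack([uu,vv],1).astype(np.float32)); b=cv2.boxPoints(r)
        w=np.array([onz(P,*p,z) for p in b]); e=w[1]-w[0]; f=w[2]-w[1]
        g=e if np.linalg.norm(e)>np.linalg.norm(f) else f
        print(name,'ctr',np.round(w.mean(0),4),'len',np.round([np.linalg.norm(e),np.linalg.norm(f)],3),'ang',np.degrees(np.arctan2(g[1],g[0])).round(1),'depthmed',np.round(np.median(X[l==i],0),4))
pen=((S<60)&(V>190))|((H>112)&(H<130)&(S>130)&(V>150))
fit(pen,(195,230,300,345),'pen',.008)
fit((S<60)&(V>120),(310,225,405,330),'chart',.008)
fit((S<60)&(V>120),(430,160,515,330),'rack',.01)
for u,v in [(250,245),(270,246),(283,247),(250,300)]: print(hsv[v,u])
E
python3 -c "
from h import *
im=cv2.imread('pics/top0.png')[150:350,190:520]
cv2.imwrite('pics/c0.png',cv2.resize(im,None,fx=2.4,fy=2.4,interpolation=cv2.INTER_CUBIC))"
```

```text
orange 86 [353.4 240.1] med [0.549  0.2086 0.0279] zmax 0.0315
orange 148 [360.4 337.7] med [0.3912 0.1957 0.0154] zmax 0.0188
yellow 66 [451.3 167.7] med [0.6639 0.0554 0.0752] zmax 0.0829
yellow 72 [498.9 167. ] med [ 0.6654 -0.0202  0.0751] zmax 0.0837
yellow 64 [500.6 207.9] med [ 0.5998 -0.0221  0.0753] zmax 0.0841
yellow 57 [452.2 209. ] med [0.5968 0.054  0.0741] zmax 0.0825
yellow 59 [502.4 249.1] med [ 0.534  -0.024   0.0756] zmax 0.0833
yellow 58 [453.8 250.2] med [0.5312 0.0516 0.0746] zmax 0.0833
yellow 50 [454.9 292. ] med [0.4654 0.0507 0.0753] zmax 0.0851
yellow 52 [503.8 291.1] med [ 0.4681 -0.025   0.0766] zmax 0.0837
black 109 [447.4 182.2] med [0.6416 0.0579 0.0443] zmax 0.0832
black 153 [493.7 181.3] med [ 0.6455 -0.018   0.0434] zmax 0.0831
black 95 [448.6 222. ] med [0.5764 0.0565 0.0446] zmax 0.0828
black 121 [495.2 221.1] med [ 0.5793 -0.0194  0.0442] zmax 0.0814
black 78 [450.  262.2] med [0.5109 0.0546 0.045 ] zmax 0.0821
black 105 [496.2 261.2] med [ 0.5142 -0.0213  0.042 ] zmax 0.08
black 78 [496.3 300.6] med [ 0.4528 -0.023   0.0392] zmax 0.0639
black 62 [451.1 302.9] med [0.4452 0.0529 0.0444] zmax 0.0806
pen ctr [0.5413 0.3841 0.008 ] len [0.015 0.132] ang -93.6 depthmed [0.5406 0.3882 0.0142]
pen ctr [0.4941 0.3963 0.008 ] len [0.015 0.131] ang -91.6 depthmed [0.494  0.4018 0.0139]
pen ctr [0.4075 0.3869 0.008 ] len [0.131 0.015] ang -81.0 depthmed [0.407 0.391 0.014]
chart ctr [0.482  0.2026 0.008 ] len [0.123 0.16 ] ang -175.4 depthmed [0.4862 0.2024 0.0075]
rack ctr [0.5565 0.0053 0.01  ] len [0.114 0.253] ang -179.2 depthmed [0.5527 0.0119 0.0098]
[ 30   3 255]
[112 194 229]
[113 188 217]
[104 255 175]
```

View pics/c0.png

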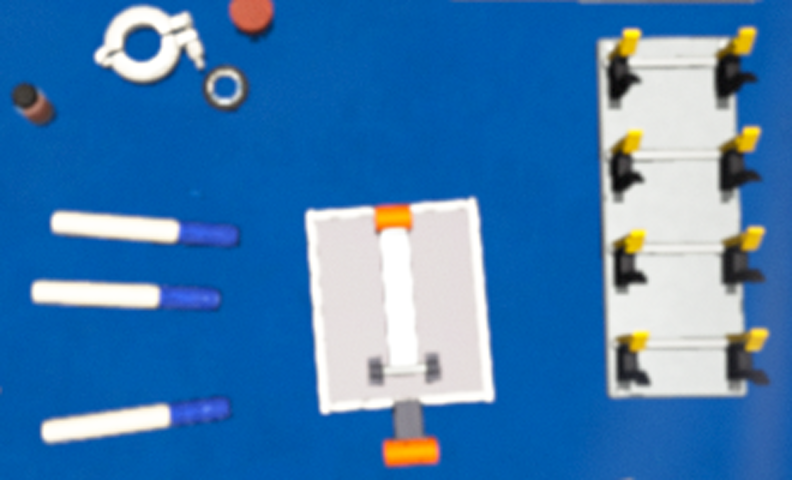

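The crop confirms the layout: chart with grip nearest the robot, leg foot at its far edge, three pens and four free clips. I'm going above the foot.

```bash
A='[[[0.0142,0.0311,0,0,0,-0.0097],[0.0142,0.0311,0,0,0,-0.0097],[0.0142,0.0311,0,0,0,-0.0097],[0.0142,0.0311,0,0,0,-0.0097],[0.0142,0.0311,0,0,0,-0.0097]]]'
python3 -m creep '[[[0.0142,0.0311,0,0,0,-0.0097],[0.0142,0.0311,0,0,0,-0.0097],[0.0142,0.0311,0,0,0,-0.0097],[0.0142,0.0311,0,0,0,-0.0097],[0.0142,0.0311,0,0,0,-0.0097]]]' 0
python3 -m creep '[[[0.0142,0.0311,0,0,0,-0.0097],[0.0142,0.0311,0,0,0,-0.0097],[0.0142,0.0311,0,0,0,-0.0097],[0.0142,0.0311,0,0,0,-0.0097],[0.0142,0.0311,0,0,0,-0.0097]]]'
python3 -m creep '[[[0.0142,0.0311,0,0,0,-0.0097],[0.0142,0.0311,0,0,0,-0.0097],[0.0142,0.0311,0,0,0,-0.0097],[0.0142,0.0311,0,0,0,-0.0097],[0.0142,0.0311,0,0,0,-0.0097]]]'
python3 -m creep '[[[0.0142,0.0311,0,0,0,-0.0097],[0.0142,0.0311,0,0,0,-0.0097],[0.0142,0.0311,0,0,0,-0.0097],[0.0142,0.0311,0,0,0,-0.0097],[0.0142,0.0311,0,0,0,-0.0097]]]'
python3 -m creep '[[[0.0142,0.0311,0,0,0,-0.0097],[0.0142,0.0311,0,0,0,-0.0097],[0.0142,0.0311,0,0,0,-0.0097],[0.0142,0.0311,0,0,0,-0.0097],[0.0142,0.0311,0,0,0,-0.0097]]]'
python3 - <<'E'
from h import *
st()
im,d,P=snap('wrist','w1'); print(np.round(P['world_from_camera'],3).tolist(),P['fov_y'])
E
```

```text
clock: 0.52
tcp_pos: [0.2615, -0.4117, 0.2308]
orientation: [0.991, 0.136, -0.0, -0.001]
ft_force: [1.3, 0.0, -0.4]
opening: 0.0852
gripper_force: 0.0
clock: 0.93
tcp_pos: [0.3324, -0.2562, 0.2311]
orientation: [0.994, 0.112, -0.0, -0.0]
ft_force: [1.3, -0.5, 0.8]
opening: 0.0858
gripper_force: 0.0
clock: 1.35
tcp_pos: [0.4034, -0.1007, 0.2312]
orientation: [0.996, 0.088, -0.0, -0.0]
ft_force: [0.9, 0.5, -1.1]
opening: 0.0855
gripper_force: 0.0
clock: 1.77
tcp_pos: [0.4744, 0.0548, 0.2311]
orientation: [0.998, 0.064, -0.0, -0.0]
ft_force: [0.8, -0.1, -0.2]
opening: 0.0854
gripper_force: 0.0
clock: 2.18
tcp_pos: [0.5454, 0.2103, 0.2308]
orientation: [0.999, 0.04, -0.0, 0.0]
ft_force: [0.2, -0.0, 0.5]
opening: 0.0857
gripper_force: 0.0
t 2.18 tcp [0.5454 0.2103 0.2308] yaxis [ 0.08  -0.997  0.   ] z [-0.001 -0.    -1.   ] F [ 0.2 -0.   0.5] op 0.0857 gf 0.0 q [0.25 0.34 1.54 0.   1.26 1.74]
[[0.079, 0.954, 0.288, 0.617], [-0.997, 0.075, 0.024, 0.217], [0.002, -0.289, 0.957, 0.373], [0.0, 0.0, 0.0, 1.0]] 64.96577339489947
```

View pics/w1.png

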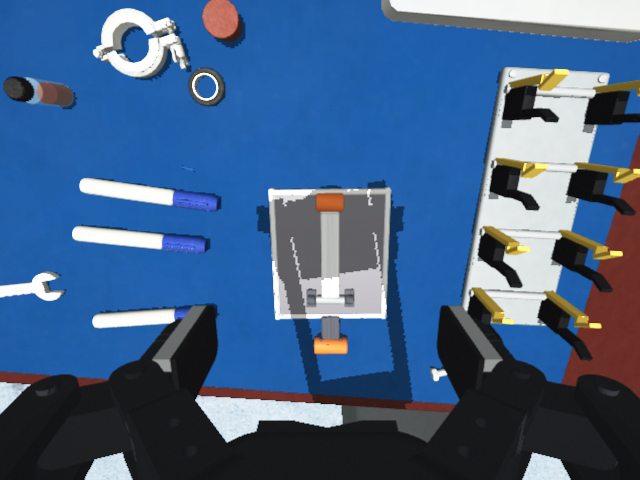

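Wrist view: foot at (330,202), grip at (331,346), chart square to the tool, finger lines clear on both sides. Now I'll measure from here.

Run:
```python
from h import *
im,d,P=load('w1'); X=pts(P,d); hsv=cv2.cvtColor(im,cv2.COLOR_RGB2HSV)
H,S,V=[hsv[...,i].astype(int) for i in range(3)]
m=((H>3)&(H<20)&(S>150)&(V>100)); m[:, :260]=0; m[:,400:]=0
n,l,s,c=cv2.connectedComponentsWithStats(m.astype(np.uint8))
for i in range(1,n):
    if s[i,4]>60:
        q=X[l==i]; u,v,w,h=s[i,:4]
        print(s[i],'depth min/max',np.round(np.percentile(q,3,0),4),np.round(np.percentile(q,97,0),4),'ctr on z=.02/.009',np.round(onz(P,*c[i],.02),4),np.round(onz(P,*c[i],.009),4))
k=(S<60)&(V>100); 
for nm,z,pp in [('chartcorners',.008,[(270,189),(390,188),(276,318),(386,318)])]:
    for p in pp: print(np.round(onz(P,*p,z),4))
```

```text
[316 194  28  17 465] depth min/max [0.5431 0.1966 0.0234] [0.5579 0.2205 0.0303] ctr on z=.02/.009 [0.5495 0.2083 0.02  ] [0.5474 0.2081 0.009 ]
[314 337  33  17 393] depth min/max [0.3814 0.1778 0.01  ] [0.3981 0.2118 0.0181] ctr on z=.02/.009 [0.3945 0.1945 0.02  ] [0.3876 0.1939 0.009 ]
[0.5554 0.2665 0.008 ]
[0.5655 0.1505 0.008 ]
[0.4165 0.2551 0.008 ]
[0.4257 0.137  0.008 ]
```

```bash
python3 -m creep '[[[0.001,-0.0004,-0.038,0,0,0],[0.001,-0.0004,-0.038,0,0,0],[0.001,-0.0004,-0.038,0,0,0],[0.001,-0.0004,-0.038,0,0,0],[0.001,-0.0004,-0.038,0,0,0]]]' 0 | grep -E 'pos|force'
python3 -m creep '[[[0,0,-0.0075,0,0,0],[0,0,-0.0075,0,0,0],[0,0,-0.0075,0,0,0],[0,0,-0.0075,0,0,0],[0,0,0,0,0,0]]]'
python3 -m creep '[[[0,0,0,0,0,0],[0,0,0,0,0,0],[0,0,0,0,0,0],[0,0,0,0,0,0],[0,0,0,0,0,0]]]' 1 30
python3 -m creep '[[[0,0,0,0,0,0],[0,0,0,0,0,0],[0,0,0,0,0,0],[0,0,0,0,0,0],[0,0,0,0,0,0]]]' 1 30
```

```text
tcp_pos: [0.5499, 0.2063, 0.0396]
ft_force: [0.7, -0.2, -0.5]
gripper_force: 0.0
clock: 3.07
tcp_pos: [0.5509, 0.2067, 0.0117]
orientation: [0.999, 0.04, 0.001, -0.0]
ft_force: [-0.5, 0.1, -1.0]
opening: 0.0855
gripper_force: 0.0
clock: 3.48
tcp_pos: [0.5507, 0.2067, 0.0118]
orientation: [0.999, 0.04, 0.001, -0.0]
ft_force: [1.2, 1.5, 0.8]
opening: 0.0256
gripper_force: 7.5
clock: 3.9
tcp_pos: [0.5507, 0.2066, 0.0114]
orientation: [0.999, 0.04, 0.0, -0.0]
ft_force: [1.7, 1.8, 0.7]
opening: 0.0251
gripper_force: 35.8
```

```bash
python3 -m creep '[[[-0.0005,0,0.0105,0.0084,-0.0996,0],[-0.0015,-0.0001,0.0104,0.0084,-0.0996,0],[-0.0025,-0.0002,0.0102,0.0084,-0.0996,0],[-0.0036,-0.0003,0.0098,0.0084,-0.0996,0],[-0.0045,-0.0004,0.0095,0.0084,-0.0996,0]]]'
python3 -m creep '[[[-0.0026,-0.0002,0.0046,0.0042,-0.0498,0],[0,0,0,0,0,0],[0,0,0,0,0,0],[0,0,0,0,0,0],[0,0,0,0,0,0]]]'
python3 - <<'E'
from h import *
st(); snap('side','s2')
im=cv2.imread('pics/s2.png')[180:330,260:460]; cv2.imwrite('pics/s2c.png',cv2.resize(im,None,fx=3,fy=3,interpolation=cv2.INTER_CUBIC))
E
```

```text
clock: 4.32
tcp_pos: [0.5375, 0.2036, 0.0576]
orientation: [0.977, 0.037, 0.212, -0.002]
ft_force: [-0.9, -1.2, -3.7]
opening: 0.0251
gripper_force: 35.4
clock: 4.73
tcp_pos: [0.5421, 0.2045, 0.0634]
orientation: [0.973, 0.035, 0.228, 0.001]
ft_force: [-0.6, 0.8, -2.5]
opening: 0.0249
gripper_force: 35.4
t 4.73 tcp [0.5421 0.2045 0.0634] yaxis [ 0.068 -0.998  0.018] z [ 0.444  0.015 -0.896] F [-0.6  0.8 -2.5] op 0.0249 gf 35.4 q [ 0.32  0.45  2.09 -0.66  0.21  2.45]
```

View pics/s2c.png

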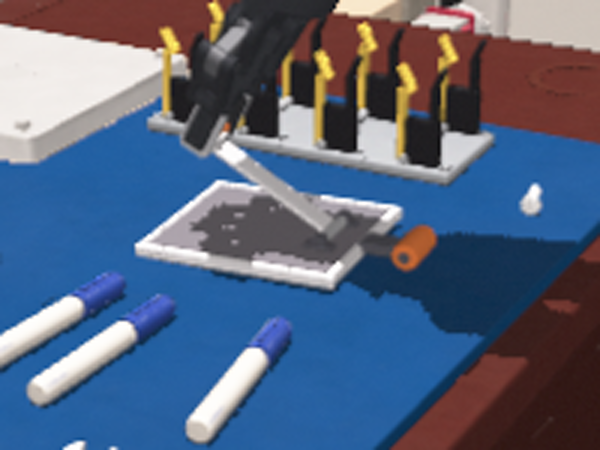

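```bash
python3 -m creep '[[[-0.0028,-0.0002,0.0018,0,0,0],[-0.0028,-0.0002,0.0018,0,0,0],[-0.0028,-0.0002,0.0018,0,0,0],[-0.0028,-0.0002,0.0018,0,0,0],[0,0,0,0,0,0]]]'
python3 - <<'E'
from h import *
st(); im,d,P=snap('side','s3'); X=pts(P,d)
k=cv2.imread('pics/s3.png')[180:330,260:460]; cv2.imwrite('pics/s3c.png',cv2.resize(k,None,fx=3,fy=3,interpolation=cv2.INTER_CUBIC))
for n,(u,v) in dict(farL=(333,242),farR=(392,250),nearL=(306,264),nearR=(371,275)).items(): print(n,np.round(X[v,u],3),np.round(onz(P,u,v,.008),3))
E
```

```text
clock: 5.2
tcp_pos: [0.5294, 0.2035, 0.0711]
orientation: [0.973, 0.036, 0.228, 0.001]
ft_force: [-0.2, -0.7, -4.0]
opening: 0.025
gripper_force: 35.3
t 5.2 tcp [0.5294 0.2035 0.0711] yaxis [ 0.069 -0.997  0.018] z [ 0.444  0.015 -0.896] F [-0.2 -0.7 -4. ] op 0.025 gf 35.3 q [ 0.33  0.42  2.11 -0.66  0.22  2.45]
farL [0.569 0.138 0.001] [0.56  0.153 0.008]
farR [0.418 0.163 0.023] [0.433 0.131 0.008]
nearL [ 0.559  0.261 -0.   ] [0.549 0.276 0.008]
nearR [0.423 0.244 0.001] [0.416 0.257 0.008]
```

View pics/s3c.png

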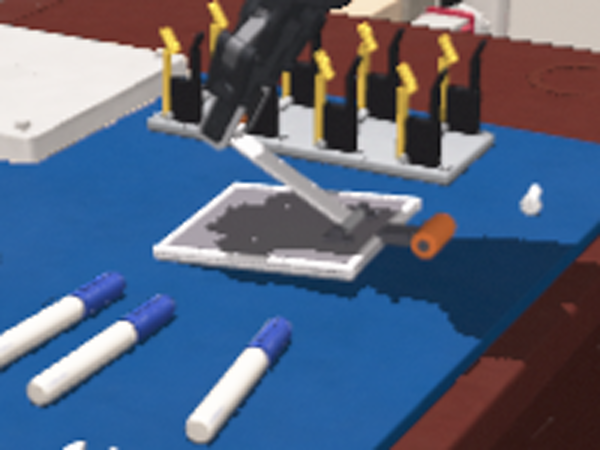

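The grip end now floats slightly off the desk, so the chart is hanging from the foot. I'll lower it and then release.

```bash
python3 -m creep '[[[0,0,-0.002,0,0,0],[0,0,-0.002,0,0,0],[0,0,0,0,0,0],[0,0,0,0,0,0],[0,0,0,0,0,0]]]' | grep -E 'pos|ft'
python3 -m creep '[[[0,0,-0.002,0,0,0],[0,0,0,0,0,0],[0,0,0,0,0,0],[0,0,0,0,0,0],[0,0,0,0,0,0]]]' | grep -E 'pos|ft'
python3 - <<'E'
from h import *
im,d,P=snap('side','s4'); hsv=cv2.cvtColor(im,cv2.COLOR_RGB2HSV); X=pts(P,d)
m=(hsv[...,0]>3)&(hsv[...,0]<20)&(hsv[...,1]>150)&(hsv[...,2]>80); m[:,:390]=0;m[:,430:]=0;m[:230]=0;m[290:]=0
vv,uu=np.where(m); print(len(vv),np.round(X[m].min(0),3),np.round(np.median(X[m],0),3),uu.mean(),vv.max())
im,d,P=load('side0'); hsv=cv2.cvtColor(im,cv2.COLOR_RGB2HSV); X=pts(P,d)
m=(hsv[...,0]>3)&(hsv[...,0]<20)&(hsv[...,1]>150)&(hsv[...,2]>80); m[:,:390]=0;m[:,430:]=0;m[:230]=0;m[290:]=0
vv,uu=np.where(m); print(len(vv),np.round(X[m].min(0),3),np.round(np.median(X[m],0),3),uu.mean(),vv.max())
E
```

```text
tcp_pos: [0.5304, 0.2038, 0.0668]
ft_force: [0.2, 0.8, -3.5]
tcp_pos: [0.5303, 0.2038, 0.0649]
ft_force: [-0.4, 0.0, -3.0]
117 [0.37  0.175 0.   ] [0.375 0.205 0.022] 403.55555555555554 269
114 [0.378 0.178 0.001] [0.384 0.205 0.014] 398.7631578947368 272
```

```bash
python3 -m creep '[[[0,0,-0.002,0,0,0],[0,0,0,0,0,0],[0,0,0,0,0,0],[0,0,0,0,0,0],[0,0,0,0,0,0]]]' | grep -E 'pos|ft'
python3 -m creep '[[[0,0,-0.002,0,0,0],[0,0,0,0,0,0],[0,0,0,0,0,0],[0,0,0,0,0,0],[0,0,0,0,0,0]]]' | grep -E 'pos|ft'
python3 -m creep '[[[0,0,0,0,0,0],[0,0,0,0,0,0],[0,0,0,0,0,0],[0,0,0,0,0,0],[0,0,0,0,0,0]]]' 0.5
python3 -m creep '[[[-0.01,0,0.02,0,0,0],[-0.01,0,0.02,0,0,0],[-0.01,0,0.02,0,0,0],[-0.01,0,0.02,0,0,0],[0,0,0.02,0,0,0]]]' 0
python3 - <<'E'
from h import *
for n in ('side','top','wrist'):
  im,d,P=snap(n,n+'5'); hsv=cv2.cvtColor(im,cv2.COLOR_RGB2HSV); X=pts(P,d)
  m=(hsv[...,0]>3)&(hsv[...,0]<20)&(hsv[...,1]>150)&(hsv[...,2]>80)
  k,l,s,c=cv2.connectedComponentsWithStats(m.astype(np.uint8))
  for i in range(1,k):
    q=np.median(X[l==i],0)
    if s[i,4]>20 and .3<q[0]<.65 and .1<q[1]<.28: print(n,s[i],np.round(np.percentile(X[l==i],3,0),3),np.round(q,3),np.round(np.percentile(X[l==i],97,0),3))
k=cv2.imread('pics/side5.png')[180:330,260:460]; cv2.imwrite('pics/s5c.png',cv2.resize(k,None,fx=3,fy=3,interpolation=cv2.INTER_CUBIC))
st()
E
```

```text
tcp_pos: [0.5303, 0.2038, 0.0629]
ft_force: [-0.3, -0.5, -3.8]
tcp_pos: [0.5303, 0.204, 0.0613]
ft_force: [-0.2, -0.4, -2.5]
clock: 7.38
tcp_pos: [0.5306, 0.2041, 0.0615]
orientation: [0.973, 0.036, 0.228, 0.001]
ft_force: [-0.7, -0.3, -0.1]
opening: 0.0432
gripper_force: 0.0
clock: 7.8
tcp_pos: [0.4876, 0.2036, 0.1614]
orientation: [0.973, 0.036, 0.227, 0.001]
ft_force: [-0.4, -0.7, 0.1]
opening: 0.0855
gripper_force: 0.0
side [329 220  13  11  85] [0.516 0.19  0.063] [0.521 0.214 0.073] [0.53  0.219 0.078]
side [396 260  15  14 112] [0.37  0.182 0.004] [0.375 0.204 0.015] [0.384 0.214 0.019]
top [350 248  16  11 103] [0.517 0.192 0.071] [0.521 0.204 0.075] [0.532 0.215 0.079]
wrist [313 247  38  26 816] [0.516 0.191 0.07 ] [0.523 0.202 0.075] [0.532 0.214 0.077]
t 7.95 tcp [0.4916 0.2047 0.1633] yaxis [ 0.069 -0.997  0.017] z [ 0.448  0.016 -0.894] F [ 0.4 -0.4 -0.2] op 0.0857 gf 0.0 q [ 0.37  0.2   2.09 -0.35  0.44  2.15]
```

View pics/s5c.png

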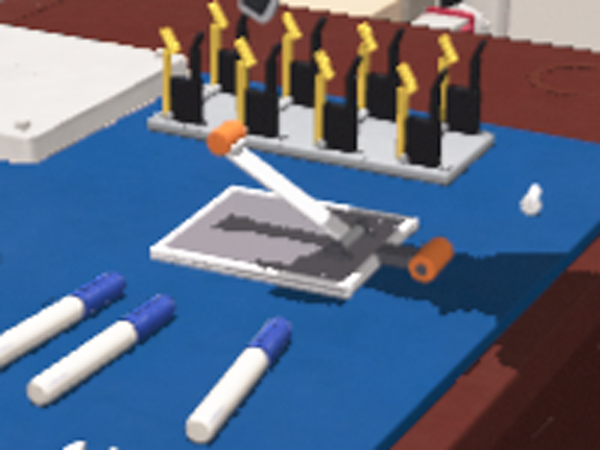

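Leg is at about 0.52 rad, not quite at the stop. I'll regrip it with a more vertical tool and swing it on.

```bash
python3 -m creep '[[[0.012,-0.0005,-0.01,-0.0084,0.0996,0],[0.012,-0.0005,-0.01,-0.0084,0.0996,0],[0.010,-0.0005,-0.01,-0.0084,0.0996,0],[0,0,-0.01,0,0,0],[0,0,0,0,0,0]]]' 0 | grep -E 'pos|ft'
python3 - <<'E'
from h import *
st()
E
```

```text
tcp_pos: [0.5253, 0.2017, 0.1184]
ft_force: [-0.9, 0.3, -1.1]
t 8.37 tcp [0.5253 0.2017 0.1184] yaxis [ 0.073 -0.997  0.023] z [ 0.158 -0.012 -0.987] F [-0.9  0.3 -1.1] op 0.0853 gf 0.0 q [ 0.28  0.38  1.83 -0.08  0.78  1.83]
```

```bash
python3 -m creep '[[[0,0.0002,-0.0117,0,0,0],[0,0.0002,-0.0117,0,0,0],[0,0.0002,-0.0117,0,0,0],[0,0.0002,-0.0117,0,0,0],[0,0.0002,-0.0117,0,0,0]]]' 0 | grep -E 'pos|ft'
python3 -m creep '[[[0,0,0,0,0,0],[0,0,0,0,0,0],[0,0,0,0,0,0],[0,0,0,0,0,0],[0,0,0,0,0,0]]]' 1 30 | grep -E 'ft|op'
python3 -m creep '[[[0,0,0,0,0,0],[0,0,0,0,0,0],[0,0,0,0,0,0],[0,0,0,0,0,0],[0,0,0,0,0,0]]]'
python3 -m creep '[[[-0.0014,0,0.0027,0.0025,-0.03,0],[-0.0015,0,0.0027,0.0025,-0.03,0],[-0.0016,0,0.0026,0.0025,-0.03,0],[0,0,0,0,0,0],[0,0,0,0,0,0]]]'
python3 -m creep '[[[-0.0017,0,0.0025,0.0025,-0.03,0],[-0.0018,0,0.0025,0.0025,-0.03,0],[0,0,0,0,0,0],[0,0,0,0,0,0],[0,0,0,0,0,0]]]'
python3 - <<'E'
from h import *
st()
for n in ('side',):
  im,d,P=snap(n,n+'6'); hsv=cv2.cvtColor(im,cv2.COLOR_RGB2HSV); X=pts(P,d)
  m=(hsv[...,0]>3)&(hsv[...,0]<20)&(hsv[...,1]>150)&(hsv[...,2]>80)
  k,l,s,c=cv2.connectedComponentsWithStats(m.astype(np.uint8))
  for i in range(1,k):
    q=np.median(X[l==i],0)
    if s[i,4]>20 and .3<q[0]<.65 and .1<q[1]<.28: print(n,s[i],np.round(np.percentile(X[l==i],3,0),3),np.round(q,3),np.round(np.percentile(X[l==i],97,0),3))
E
```

```text
tcp_pos: [0.5218, 0.2029, 0.0613]
ft_force: [-0.4, -0.7, 0.0]
ft_force: [0.2, -0.4, 0.6]
opening: 0.0256
clock: 9.62
tcp_pos: [0.525, 0.2037, 0.0632]
orientation: [0.996, 0.038, 0.081, 0.008]
ft_force: [1.6, -0.5, 2.2]
opening: 0.0251
gripper_force: 35.3
clock: 10.03
tcp_pos: [0.5187, 0.2033, 0.0706]
orientation: [0.992, 0.038, 0.124, 0.006]
ft_force: [-1.2, -0.4, 0.0]
opening: 0.0248
gripper_force: 35.1
clock: 10.45
tcp_pos: [0.5164, 0.2034, 0.0755]
orientation: [0.987, 0.037, 0.154, 0.005]
ft_force: [-0.6, 0.5, -1.7]
opening: 0.025
gripper_force: 35.0
t 10.45 tcp [0.5164 0.2034 0.0755] yaxis [ 0.072 -0.997  0.021] z [ 0.305  0.002 -0.952] F [-0.6  0.5 -1.7] op 0.025 gf 35.0 q [ 0.31  0.4   2.01 -0.22  0.44  1.99]
side [397 259  14  15 114] [0.368 0.18  0.003] [0.374 0.204 0.015] [0.382 0.215 0.02 ]
```

```bash
python3 -m creep '[[[0,0,0,0,0,0],[0,0,0,0,0,0],[0,0,0,0,0,0],[0,0,0,0,0,0],[0,0,0,0,0,0]]]' 0.3 | grep -E 'pos|ft'
python3 -m creep '[[[-0.006,0,0.022,0,0,0],[-0.006,0,0.022,0,0,0],[-0.006,0,0.022,0,0,0],[-0.006,0,0.022,0,0,0],[0,0,0.022,0,0,0]]]' 0 | grep -E 'pos|ft'
cat >> h.py <<'E'
def orange(n,f):
  im,d,P=snap(n,f); hsv=cv2.cvtColor(im,cv2.COLOR_RGB2HSV); X=pts(P,d)
  m=(hsv[...,0]>3)&(hsv[...,0]<20)&(hsv[...,1]>150)&(hsv[...,2]>80)
  k,l,s,c=cv2.connectedComponentsWithStats(m.astype(np.uint8))
  for i in range(1,k):
    q=np.median(X[l==i],0)
    if s[i,4]>20 and .3<q[0]<.65 and .1<q[1]<.28: print(n,s[i],np.round(np.percentile(X[l==i],3,0),3),np.round(q,3),np.round(np.percentile(X[l==i],97,0),3))
E
python3 - <<'E'
from h import *
for n in ('side','top','wrist'): orange(n,n+'7')
st()
E
```

```text
tcp_pos: [0.5166, 0.2036, 0.076]
ft_force: [-0.4, 0.4, -0.2]
tcp_pos: [0.4906, 0.2033, 0.1864]
ft_force: [-0.3, -0.5, -0.4]
side [331 218  13  12  94] [0.512 0.057 0.023] [0.517 0.214 0.076] [0.593 0.219 0.083]
side [397 260  14  14 116] [0.369 0.18  0.002] [0.374 0.205 0.014] [0.384 0.214 0.019]
top [350 251  16  11 108] [0.513 0.192 0.075] [0.518 0.203 0.079] [0.528 0.215 0.082]
wrist [312 237  35  24 679] [0.512 0.191 0.075] [0.52  0.204 0.079] [0.528 0.215 0.081]
wrist [307 399  41  21 782] [0.372 0.177 0.011] [0.381 0.193 0.016] [0.387 0.21  0.018]
t 11.48 tcp [0.4938 0.2041 0.188 ] yaxis [ 0.072 -0.997  0.019] z [ 0.311  0.004 -0.951] F [ 0.6  0.4 -1.1] op 0.0855 gf 0.0 q [ 0.33  0.19  1.94 -0.15  0.72  1.92]
```

```bash
cat >> h.py <<'E'
def legfit(f,g,c=None):
    im,d,P=load(f); X=pts(P,d); e=np.array([.9965,.084]); n=np.array([-.084,.9965])
    q=X[(d>0)]-np.array([g[0],g[1],0]); x=q[:,:2]@e; y=q[:,:2]@n
    k=(abs(y)<.006)&(x>.07)&(x<.135)&(q[:,2]>.013)&(q[:,2]<.12); a=np.polyfit(x[k],q[k,2],1); r=q[k,2]-np.polyval(a,x[k])
    k2=(abs(y)>.02)&(abs(y)<.05)&(x>.05)&(x<.16)&(q[:,2]>-.01)&(q[:,2]<.03); b=np.polyfit(x[k2],q[k2,2],1)
    print(f,k.sum(),'leg ang',np.arctan(a[0]).round(3),'rms',r.std().round(4),'chart slope',b.round(4),k2.sum())
E
python3 - <<'E'
from h import *
legfit('w1',(.388,.195))
for f in ('wrist5','wrist7','top5','top7'): legfit(f,(.380,.194))
E
```

```text
w1 723 leg ang 0.033 rms 0.0007 chart slope [-0.013   0.0083] 5953
wrist5 1431 leg ang 0.518 rms 0.0009 chart slope [-0.0135  0.0084] 9767
wrist7 1135 leg ang 0.613 rms 0.0029 chart slope [-0.0123  0.0082] 8110
top5 198 leg ang 0.523 rms 0.0021 chart slope [-0.0044  0.0073] 1266
top7 58 leg ang 1.164 rms 0.0031 chart slope [-0.0082  0.0079] 821
```

Run:
```python
from h import *
for f in ('wrist5','wrist7'):
    im,d,P=load(f); X=pts(P,d); e=np.array([.9965,.084]); n=np.array([-.084,.9965])
    q=X[(d>0)]-np.array([.380,.194,0]); x=q[:,:2]@e; y=q[:,:2]@n
    k=(abs(y)<.006)&(x>.07)&(x<.13)&(q[:,2]>.02)&(q[:,2]<.12); x=x[k]; z=q[k,2]
    for _ in range(6):
        a=np.polyfit(x,z,1); r=abs(z-np.polyval(a,x)); kk=r<2*r.std()+.0005; x=x[kk]; z=z[kk]
    print(f,len(x),np.arctan(a[0]),a, (z-np.polyval(a,x)).std())
```

```text
wrist5 1163 0.5164103882372285 [ 0.5678052  -0.01767704] 0.0005391647722833772
wrist7 920 0.5610413461884216 [ 0.62840115 -0.02005923] 0.000508196898748178
```

Leg is about 0.57 rad; it likely dropped back a little when released from lifted. I'll do it again with an over-rotation, then a gentle rigid set-down about the grip end.

```bash
python3 -m creep '[[[0.01,-0.0003,-0.012,-0.0042,0.0498,0],[0.01,-0.0003,-0.012,-0.0042,0.0498,0],[0.0083,-0.0004,-0.013,0,0,0],[0,0,-0.013,0,0,0],[0,0,0,0,0,0]]]' 0 | grep -E 'pos|ft'
python3 -m creep '[[[0,0,-0.018,0,0,0],[0,0,-0.018,0,0,0],[0,0,-0.018,0,0,0],[0,0,-0.0188,0,0,0],[0,0,0,0,0,0]]]' 0 | grep -E 'pos|ft'
python3 -m creep '[[[0,0,0,0,0,0],[0,0,0,0,0,0],[0,0,0,0,0,0],[0,0,0,0,0,0],[0,0,0,0,0,0]]]' 1 30 | grep -E 'ft|op'
python3 -m creep '[[[0,0,0,0,0,0],[0,0,0,0,0,0],[0,0,0,0,0,0],[0,0,0,0,0,0],[0,0,0,0,0,0]]]'
python3 -m creep '[[[-0.001,0,0.0015,0.0025,-0.03,0],[-0.001,0,0.0015,0.0025,-0.03,0],[-0.001,0,0.0014,0.0025,-0.03,0],[-0.001,0,0.0014,0.0025,-0.03,0],[0,0,0,0,0,0]]]'
python3 -m creep '[[[0,0,0,0,0,0],[0,0,0,0,0,0],[0,0,0,0,0,0],[0,0,0,0,0,0],[0,0,0,0,0,0]]]'
python3 -c "
from h import *
st()"
```

```text
tcp_pos: [0.5188, 0.2016, 0.1319]
ft_force: [-0.4, -0.0, 0.3]
tcp_pos: [0.5173, 0.2015, 0.0595]
ft_force: [-0.5, 0.0, -0.4]
ft_force: [0.1, 0.8, 0.9]
opening: 0.0255
clock: 13.15
tcp_pos: [0.5215, 0.2028, 0.0635]
orientation: [0.994, 0.038, 0.106, 0.007]
ft_force: [1.1, -0.0, 3.4]
opening: 0.0254
gripper_force: 35.1
clock: 13.57
tcp_pos: [0.5139, 0.2019, 0.0679]
orientation: [0.986, 0.037, 0.164, 0.005]
ft_force: [-1.3, 1.4, -0.1]
opening: 0.0251
gripper_force: 34.6
clock: 13.98
tcp_pos: [0.5169, 0.2024, 0.0687]
orientation: [0.986, 0.037, 0.165, 0.004]
ft_force: [-0.5, -0.1, -0.9]
opening: 0.0251
gripper_force: 34.6
t 13.98 tcp [0.5169 0.2024 0.0687] yaxis [ 0.071 -0.997  0.021] z [ 0.325  0.004 -0.946] F [-0.5 -0.1 -0.9] op 0.0251 gf 34.6 q [ 0.31  0.41  2.03 -0.26  0.39  2.03]
```

```bash
python3 -m creep '[[[-0.0015,0,0.0022,0.0025,-0.03,0],[-0.0015,0,0.0022,0.0025,-0.03,0],[0,0,0,0,0,0],[0,0,0,0,0,0],[0,0,0,0,0,0]]]' | grep -E 'pos|ft'
python3 -m creep '[[[0,0,0,0,0,0],[0,0,0,0,0,0],[0,0,0,0,0,0],[0,0,0,0,0,0],[0,0,0,0,0,0]]]'| grep -E 'pos|ft'
python3 - <<'E'
from h import *
st(); snap('side','s8')
k=cv2.imread('pics/s8.png')[180:330,260:460]; cv2.imwrite('pics/s8c.png',cv2.resize(k,None,fx=3,fy=3,interpolation=cv2.INTER_CUBIC))
E
```

```text
tcp_pos: [0.514, 0.2026, 0.0733]
ft_force: [-0.4, 0.3, -0.7]
tcp_pos: [0.5141, 0.2026, 0.0734]
ft_force: [1.1, 0.7, -1.3]
t 14.82 tcp [0.5141 0.2026 0.0734] yaxis [ 0.07  -0.997  0.02 ] z [ 0.382  0.009 -0.924] F [ 1.1  0.7 -1.3] op 0.0252 gf 34.6 q [ 0.33  0.4   2.08 -0.39  0.31  2.18]
```

View pics/s8c.png

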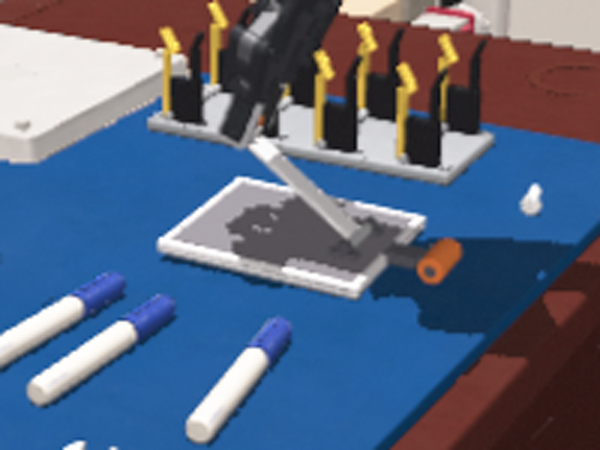

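The far (bottom) edge is now lifted, so the leg is at its stop. Lowering rigidly about the grip, then releasing.

```bash
python3 -m creep '[[[0.0006,0,-0.0014,-0.0008,0.01,0],[0.0006,0,-0.0014,-0.0008,0.01,0],[0.0006,0,-0.0014,-0.0008,0.01,0],[0,0,0,0,0,0],[0,0,0,0,0,0]]]' | grep -E 'pos|ft'
python3 -m creep '[[[0,0,0,0,0,0],[0,0,0,0,0,0],[0,0,0,0,0,0],[0,0,0,0,0,0],[0,0,0,0,0,0]]]' 0.3 | grep -E 'pos|ft'
python3 -m creep '[[[-0.006,0,0.022,0,0,0],[-0.006,0,0.022,0,0,0],[-0.006,0,0.022,0,0,0],[-0.006,0,0.022,0,0,0],[0,0,0.022,0,0,0]]]' 0 | grep -E 'pos|ft'
python3 - <<'E'
from h import *
orange('wrist','wrist9'); orange('top','top9'); st()
f='wrist9'
im,d,P=load(f); X=pts(P,d); e=np.array([.9965,.084]); n=np.array([-.084,.9965])
q=X[(d>0)]-np.array([.378,.194,0]); x=q[:,:2]@e; y=q[:,:2]@n
k=(abs(y)<.006)&(x>.07)&(x<.13)&(q[:,2]>.02)&(q[:,2]<.12); x=x[k]; z=q[k,2]
for _ in range(6):
    a=np.polyfit(x,z,1); r=abs(z-np.polyval(a,x)); kk=r<2*r.std()+.0005; x=x[kk]; z=z[kk]
print(len(x),np.arctan(a[0]),(z-np.polyval(a,x)).std())
legfit('wrist9',(.378,.194))
E
```

```text
tcp_pos: [0.5158, 0.2026, 0.0691]
ft_force: [-0.2, 0.7, -0.1]
tcp_pos: [0.5155, 0.2026, 0.0691]
ft_force: [-0.4, -0.8, -0.4]
tcp_pos: [0.4896, 0.2022, 0.1796]
ft_force: [1.1, 0.2, -0.2]
wrist [309 244  37  25 753] [0.506 0.19  0.078] [0.514 0.202 0.082] [0.522 0.213 0.084]
wrist [304 413  43  14 442] [0.376 0.177 0.01 ] [0.38  0.193 0.015] [0.472 0.209 0.252]
top [351 255  16  11 113] [0.507 0.19  0.077] [0.511 0.203 0.081] [0.521 0.214 0.085]
t 16.22 tcp [0.4937 0.2035 0.183 ] yaxis [ 0.071 -0.997  0.018] z [ 0.36   0.009 -0.933] F [ 1.2 -0.8 -1.1] op 0.0856 gf 0.0 q [ 0.34  0.18  1.99 -0.19  0.63  1.97]
990 0.5886027393857959 0.0005251767964990887
wrist9 1282 leg ang 0.688 rms 0.0039 chart slope [-0.0121  0.0082] 8642
```

The leg now measures about 0.60 rad, so it is fully open. Next I go above the grip.

```bash
python3 -m creep '[[[-0.0227,-0.0019,0,-0.0072,0.0936,0],[-0.0227,-0.0019,0,-0.0072,0.0936,0],[-0.0227,-0.0019,0,-0.0072,0.0936,0],[-0.0227,-0.0019,0,-0.0072,0.0900,0],[-0.0227,-0.0019,0,0,0,0]]]' 0 | grep -E 'pos|ft'
python3 - <<'E'
from h import *
st()
orange('wrist','wrist10'); orange('top','top10'); orange('side','side10')
im,d,P=load('wrist10'); hsv=cv2.cvtColor(im,cv2.COLOR_RGB2HSV)
E
```

```text
tcp_pos: [0.3809, 0.1936, 0.179]
ft_force: [0.6, 0.4, -0.2]
t 16.63 tcp [0.3809 0.1936 0.179 ] yaxis [ 0.077 -0.997  0.021] z [-0.01  -0.022 -1.   ] F [ 0.6  0.4 -0.2] op 0.0856 gf 0.0 q [ 0.32  0.18  1.92 -0.02  1.06  1.83]
wrist [305   0  46  31 939] [0.505 0.189 0.075] [0.509 0.201 0.081] [0.519 0.213 0.084]
wrist [303 212  43  21 829] [0.366 0.176 0.011] [0.375 0.193 0.016] [0.382 0.209 0.018]
wrist [230 276   7   7  25] [ 0.303  0.271 -0.015] [ 0.306  0.274 -0.013] [ 0.309  0.276 -0.012]
wrist [325 283  13  16  97] [ 0.293  0.174 -0.015] [ 0.301  0.179 -0.013] [ 0.308  0.185 -0.012]
wrist [297 285  11   7  37] [ 0.298  0.203 -0.015] [ 0.303  0.21  -0.013] [ 0.304  0.213 -0.012]
wrist [407 288   7  10  33] [ 0.299  0.1   -0.014] [ 0.302  0.104 -0.013] [ 0.308  0.106 -0.012]
top [351 255  16  11 115] [0.507 0.19  0.077] [0.511 0.203 0.081] [0.521 0.214 0.086]
side [334 217  13  12  97] [0.505 0.057 0.026] [0.511 0.212 0.079] [0.586 0.218 0.085]
side [399 260  15  14 114] [0.365 0.179 0.003] [0.369 0.201 0.015] [0.378 0.214 0.019]
```

View pics/wrist10.png

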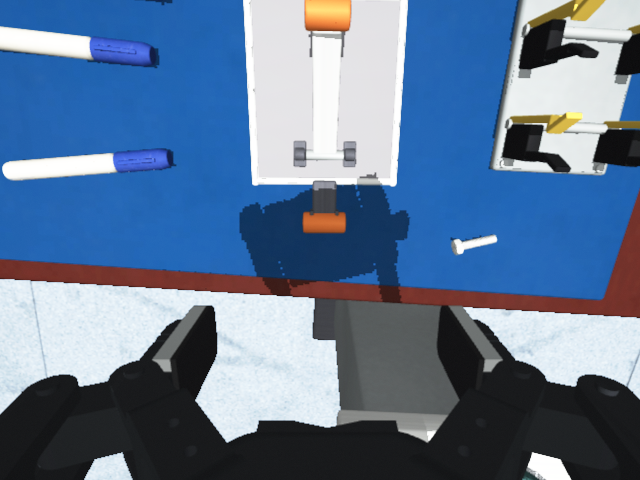

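Wrist view: grip roller at (324,223), bolt well aside at (470,243), fingers straddle the roller. Descending to pinch it.

```bash
python3 -m creep '[[[-0.0015,-0.0003,-0.035,0.011,-0.005,0],[-0.0015,-0.0003,-0.035,0.011,-0.005,0],[-0.0015,-0.0003,-0.035,0,0,0],[-0.0015,-0.0003,-0.035,0,0,0],[0,0,-0.02,0,0,0]]]' 0 | grep -E 'pos|ft'
python3 -m creep '[[[0,0,-0.005,0,0,0],[0,0,-0.005,0,0,0],[0,0,-0.004,0,0,0],[0,0,0,0,0,0],[0,0,0,0,0,0]]]' 0 | grep -E 'pos|ft'
python3 -m creep '[[[0,0,0,0,0,0],[0,0,0,0,0,0],[0,0,0,0,0,0],[0,0,0,0,0,0],[0,0,0,0,0,0]]]' 1 60 | grep -E 'ft|op|pos'
python3 -m creep '[[[0,0,0,0,0,0],[0,0,0,0,0,0],[0,0,0,0,0,0],[0,0,0,0,0,0],[0,0,0,0,0,0]]]'
python3 -c "
from h import *
st()"
```

```text
tcp_pos: [0.3709, 0.1912, 0.0161]
ft_force: [-0.0, -0.1, -0.6]
tcp_pos: [0.3731, 0.1922, 0.0059]
ft_force: [-0.2, 0.2, -0.3]
tcp_pos: [0.3724, 0.1918, 0.0057]
ft_force: [-0.4, -1.3, 11.9]
opening: 0.0342
clock: 18.45
tcp_pos: [0.3724, 0.1918, 0.0057]
orientation: [0.999, 0.039, 0.001, -0.0]
ft_force: [-1.4, -2.4, 11.0]
opening: 0.0341
gripper_force: 58.6
t 18.45 tcp [0.3724 0.1918 0.0057] yaxis [ 0.079 -0.997 -0.   ] z [ 0.002  0.    -1.   ] F [-1.4 -2.4 11. ] op 0.0341 gf 58.6 q [ 0.31  0.48  2.11 -0.    0.54  1.8 ]
```

```bash
python3 -m creep '[[[0.0021,0.0002,0.0269,0,0,0],[0.0063,0.0005,0.0262,0,0,0],[0.0103,0.0008,0.0249,0,0,0],[0.0141,0.0011,0.023,0,0,0],[0.0176,0.0014,0.0205,0,0,0]]]'
python3 -m creep '[[[0.0207,0,0.0195,0,0,0],[0.0232,0,0.017,0,0,0],[0.0252,0,0.014,0,0,0],[0.02,0,0.012,0,0,0],[0,0,0.02,0,0,0]]]'
python3 -m creep '[[[0,0,0.02,0,0,0],[0,0,0.01,0,0,0],[0,0,0,0,0,0],[0,0,0,0,0,0],[0,0,0,0,0,0]]]'
python3 - <<'E'
from h import *
st(); snap('side','s11')
k=cv2.imread('pics/s11.png')[60:330,240:480]; cv2.imwrite('pics/s11c.png',cv2.resize(k,None,fx=2.2,fy=2.2,interpolation=cv2.INTER_CUBIC))
E
```

```text
clock: 18.87
tcp_pos: [0.4218, 0.1957, 0.1281]
orientation: [0.999, 0.039, 0.0, -0.0]
ft_force: [1.1, -0.9, -2.8]
opening: 0.0345
gripper_force: 61.2
clock: 19.28
tcp_pos: [0.5142, 0.1954, 0.2086]
orientation: [0.999, 0.039, 0.001, 0.0]
ft_force: [0.1, 0.3, -2.6]
opening: 0.0338
gripper_force: 61.1
clock: 19.7
tcp_pos: [0.5105, 0.1956, 0.2378]
orientation: [0.999, 0.039, -0.0, 0.0]
ft_force: [0.5, -0.2, -3.4]
opening: 0.034
gripper_force: 61.0
t 19.7 tcp [0.5105 0.1956 0.2378] yaxis [ 0.078 -0.997  0.   ] z [-0.001 -0.    -1.   ] F [ 0.5 -0.2 -3.4] op 0.034 gf 61.0 q [ 0.24  0.28  1.62 -0.    1.25  1.73]
```

View pics/s11c.png

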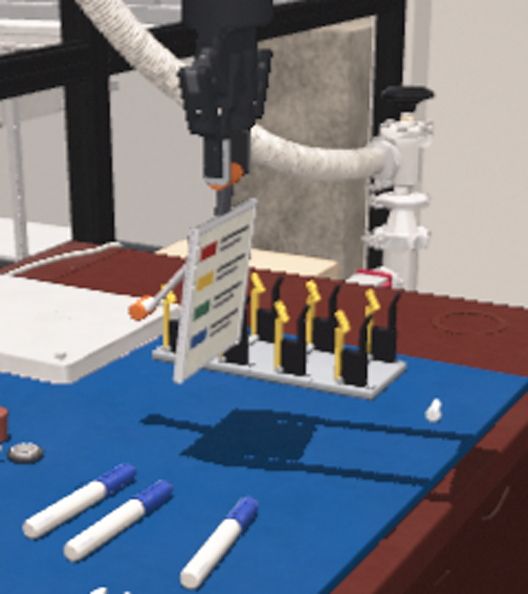

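The chart hangs upright with its face to the robot and the leg open behind it. I'm lowering it to just above the desk.

```bash
python3 -m creep '[[[0,0,-0.008,0,0,0],[0,0,-0.014,0,0,0],[0,0,-0.014,0,0,0],[0,0,-0.014,0,0,0],[0,0,-0.008,0,0,0]]]' | grep -E 'ft|pos'
python3 -m creep '[[[0,0,0,0,0,0],[0,0,0,0,0,0],[0,0,0,0,0,0],[0,0,0,0,0,0],[0,0,0,0,0,0]]]'| grep -E 'ft|pos'
python3 - <<'E'
from h import *
st(); im,d,P=snap('side','s12'); X=pts(P,d)
hsv=cv2.cvtColor(im,cv2.COLOR_RGB2HSV)
m=(hsv[...,0]>3)&(hsv[...,0]<20)&(hsv[...,1]>150)&(hsv[...,2]>80)
k,l,s,c=cv2.connectedComponentsWithStats(m.astype(np.uint8))
for i in range(1,k):
    if s[i,4]>20:
        q=np.median(X[l==i],0)
        if .4<q[0]<.7 and .1<q[1]<.3: print(s[i],np.round(q,3))
f=(X[...,0]>.4)&(X[...,0]<.64)&(X[...,1]>.13)&(X[...,1]<.265)&(X[...,2]>.015)&(X[...,2]<.13)
q=X[f]; 
for y0 in (.14,.18,.22,.25):
  for z0 in (.02,.05,.08,.11):
    k=(abs(q[:,2]-z0)<.006)&(abs(q[:,1]-y0)<.01)
    if k.sum()>3: print(y0,z0,k.sum(),np.round(np.percentile(q[k,0],[5,50,95]),4))
E
```

```text
tcp_pos: [0.5095, 0.1954, 0.1781]
ft_force: [1.1, -0.5, -2.9]
tcp_pos: [0.5116, 0.1959, 0.1817]
ft_force: [-0.9, -0.6, -2.0]
t 20.58 tcp [0.5116 0.1959 0.1817] yaxis [ 0.078 -0.997 -0.   ] z [ 0.001  0.    -1.   ] F [-0.9 -0.6 -2. ] op 0.0341 gf 61.1 q [ 0.24  0.34  1.68 -0.    1.12  1.73]
[345 163   5   9  33] [0.506 0.187 0.188]
[328 239  12   9  55] [0.527 0.211 0.031]
0.14 0.05 23 [0.4613 0.4637 0.4667]
0.14 0.08 23 [0.4708 0.4732 0.4756]
0.14 0.11 24 [0.4803 0.4838 0.4871]
0.18 0.05 30 [0.4592 0.4611 0.4644]
0.18 0.08 28 [0.4681 0.4711 0.473 ]
0.18 0.11 32 [0.4782 0.4811 0.4833]
0.22 0.02 6 [0.4508 0.5297 0.5323]
0.22 0.05 32 [0.4565 0.4584 0.4605]
0.22 0.08 30 [0.4653 0.4683 0.4698]
0.22 0.11 32 [0.4752 0.4781 0.4809]
0.25 0.02 6 [0.447  0.4509 0.4546]
0.25 0.05 45 [0.4544 0.4576 0.4631]
0.25 0.08 46 [0.4646 0.4671 0.4731]
0.25 0.11 46 [0.4734 0.4777 0.482 ]
```

Chart already leans about 18°, matching the standing pose, so I lower it straight down until contact.

```bash
python3 -m creep '[[[0,0,-0.003,0,0,0],[0,0,-0.003,0,0,0],[0,0,-0.002,0,0,0],[0,0,0,0,0,0],[0,0,0,0,0,0]]]' | grep -E 'ft|pos'
python3 -m creep '[[[0,0,-0.002,0,0,0],[0,0,0,0,0,0],[0,0,0,0,0,0],[0,0,0,0,0,0],[0,0,0,0,0,0]]]'| grep -E 'ft|pos'
python3 -m creep '[[[0,0,-0.002,0,0,0],[0,0,0,0,0,0],[0,0,0,0,0,0],[0,0,0,0,0,0],[0,0,0,0,0,0]]]'| grep -E 'ft|pos'
python3 - <<'E'
from h import *
st(); im,d,P=snap('side','s13')
k=cv2.imread('pics/s13.png')[100:300,270:450]; cv2.imwrite('pics/s13c.png',cv2.resize(k,None,fx=3,fy=3,interpolation=cv2.INTER_CUBIC))
E
```

```text
tcp_pos: [0.5117, 0.1959, 0.1729]
ft_force: [0.8, 0.5, -3.9]
tcp_pos: [0.5113, 0.1958, 0.171]
ft_force: [-0.8, -0.8, -3.1]
tcp_pos: [0.5115, 0.1958, 0.169]
ft_force: [-0.3, -0.8, -3.6]
t 21.88 tcp [0.5115 0.1958 0.169 ] yaxis [ 0.078 -0.997 -0.   ] z [ 0.001  0.    -1.   ] F [-0.3 -0.8 -3.6] op 0.0343 gf 61.1 q [ 0.24  0.35  1.7  -0.    1.09  1.73]
```

View pics/s13c.png

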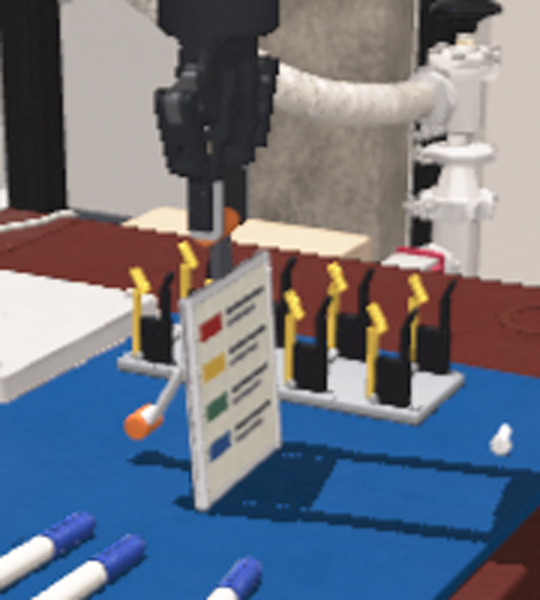

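Not yet in contact (Fz about the chart's weight). Lowering on.

```bash
python3 -m creep '[[[0,0,-0.002,0,0,0],[0,0,0,0,0,0],[0,0,0,0,0,0],[0,0,0,0,0,0],[0,0,0,0,0,0]]]' | grep -E 'ft|pos'
python3 -m creep '[[[0,0,-0.002,0,0,0],[0,0,0,0,0,0],[0,0,0,0,0,0],[0,0,0,0,0,0],[0,0,0,0,0,0]]]'| grep -E 'ft|pos'
cat >> h.py <<'E'
def chart(f):
  im,d,P=snap('side',f); X=pts(P,d)
  hsv=cv2.cvtColor(im,cv2.COLOR_RGB2HSV)
  m=(hsv[...,0]>3)&(hsv[...,0]<20)&(hsv[...,1]>150)&(hsv[...,2]>80)
  k,l,s,c=cv2.connectedComponentsWithStats(m.astype(np.uint8))
  for i in range(1,k):
    if s[i,4]>20:
        q=np.median(X[l==i],0)
        if .4<q[0]<.7 and .1<q[1]<.3: print(s[i],np.round(q,3),np.round(np.percentile(X[l==i],5,0),3))
  q=X[(X[...,0]>.4)&(X[...,0]<.64)&(X[...,2]>.015)&(X[...,2]<.13)]
  xs=[]
  for z0 in (.05,.08,.11):
    k=(abs(q[:,2]-z0)<.006)&(abs(q[:,1]-.2)<.02); xs.append(np.median(q[k,0]))
  print('face x at z .05,.08,.11',np.round(xs,4),'lean deg',np.degrees(np.arctan((xs[2]-xs[0])/.06)).round(1))
E
python3 - <<'E'
from h import *
chart('s14'); st()
E
```

```text
tcp_pos: [0.5116, 0.1959, 0.1671]
ft_force: [0.7, -0.1, -2.5]
tcp_pos: [0.5136, 0.1961, 0.1666]
ft_force: [1.4, -0.7, 6.2]
[344 170   5   9  33] [0.509 0.189 0.173] [0.507 0.18  0.167]
[316 241  11   9  51] [0.557 0.212 0.022] [0.55  0.206 0.016]
face x at z .05,.08,.11 [0.4898 0.4929 0.4979] lean deg 7.8
t 22.82 tcp [0.5136 0.1961 0.1666] yaxis [ 0.078 -0.997 -0.   ] z [ 0.005  0.001 -1.   ] F [1.8 0.2 6. ] op 0.034 gf 62.0 q [ 0.24  0.35  1.7  -0.    1.08  1.73]
```

```bash
python3 -m creep '[[[0.004,0.0003,0.001,0,0,0],[0.006,0.0004,0.0005,0,0,0],[0.006,0.0004,0,0,0,0],[0.006,0.0004,-0.0005,0,0,0],[0.005,0.0004,-0.001,0,0,0]]]' | grep -E 'ft|pos'
python3 -m creep '[[[0,0,0,0,0,0],[0,0,0,0,0,0],[0,0,0,0,0,0],[0,0,0,0,0,0],[0,0,0,0,0,0]]]'| grep -E 'ft|pos'
python3 - <<'E'
from h import *
chart('s15'); st()
E
```

```text
tcp_pos: [0.5393, 0.1978, 0.1647]
ft_force: [-0.5, -0.1, -3.4]
tcp_pos: [0.5382, 0.1977, 0.165]
ft_force: [-0.1, 0.3, -1.7]
[332 170   6   8  39] [0.533 0.189 0.172] [0.53  0.181 0.166]
[309 242  12   8  48] [0.572 0.213 0.017] [0.567 0.197 0.011]
face x at z .05,.08,.11 [0.5076 0.5129 0.5193] lean deg 11.0
t 23.7 tcp [0.5382 0.1977 0.165 ] yaxis [ 0.078 -0.997 -0.   ] z [ 0.001  0.    -1.   ] F [ 0.7  0.9 -1.3] op 0.034 gf 61.2 q [ 0.23  0.39  1.65 -0.    1.11  1.72]
```

```bash
python3 -m creep '[[[0.003,0.0002,-0.001,0,0,0],[0.005,0.0003,-0.001,0,0,0],[0.005,0.0003,-0.001,0,0,0],[0.004,0.0003,-0.001,0,0,0],[0.003,0.0002,-0.001,0,0,0]]]' | grep -E 'ft|pos'
python3 -m creep '[[[0,0,0,0,0,0],[0,0,0,0,0,0],[0,0,0,0,0,0],[0,0,0,0,0,0],[0,0,0,0,0,0]]]'| grep -E 'ft|pos'
python3 - <<'E'
from h import *
chart('s16'); st()
E
```

```text
tcp_pos: [0.5592, 0.1991, 0.16]
ft_force: [-2.9, -0.6, 10.7]
tcp_pos: [0.5583, 0.1991, 0.1602]
ft_force: [-1.0, -0.3, 1.5]
[323 171   6   9  40] [0.554 0.191 0.166] [0.551 0.154 0.15 ]
[308 245  11   8  54] [0.575 0.213 0.009] [0.57  0.197 0.004]
face x at z .05,.08,.11 [0.5148 0.5235 0.5334] lean deg 17.2
t 24.58 tcp [0.5584 0.1991 0.1601] yaxis [ 0.078 -0.997 -0.   ] z [ 0.001  0.    -1.   ] F [-0.4 -0.5  0.7] op 0.0338 gf 61.6 q [ 0.23  0.42  1.61 -0.    1.11  1.72]
```

Standing: foot on the desk, about 75 mm behind the bottom edge, lean 17°, force about 0. Releasing.

```bash
python3 -m creep '[[[0,0,0,0,0,0],[0,0,0,0,0,0],[0,0,0,0,0,0],[0,0,0,0,0,0],[0,0,0,0,0,0]]]' 0.3 | grep -E 'ft|op'
python3 -m creep '[[[0,0,0.01,0,0,0],[0,0,0.01,0,0,0],[0,0,0.02,0,0,0],[0,0,0.025,0,0,0],[0,0,0.025,0,0,0]]]' 0.3 | grep -E 'ft|pos'
python3 - <<'E'
from h import *
chart('s17'); st()
im,d,P=snap('top','t17'); hsv=cv2.cvtColor(im,cv2.COLOR_RGB2HSV); H,S,V=[hsv[...,i].astype(int) for i in range(3)]
m=((S<60)&(V>190))|((H>112)&(H<130)&(S>130)&(V>150)); m[:,300:]=0; m[:,:195]=0;m[:220]=0;m[345:]=0
n,l,s,c=cv2.connectedComponentsWithStats(m.astype(np.uint8))
for i in range(1,n):
    if s[i,4]>200:
        vv,uu=np.where(l==i); b=cv2.boxPoints(cv2.minAreaRect(np.stack([uu,vv],1).astype(np.float32))); w=np.array([onz(P,*p,.008) for p in b])
        g=max(w[1]-w[0],w[2]-w[1],key=np.linalg.norm); print('pen',w.mean(0).round(4),np.linalg.norm(g).round(3),np.degrees(np.arctan2(g[1],g[0])).round(1))
E
```

```text
ft_force: [-0.2, 0.1, -0.4]
opening: 0.0599
tcp_pos: [0.5584, 0.199, 0.2519]
ft_force: [-0.3, -0.6, 0.5]
[312 172  16  13 114] [0.555 0.209 0.166] [ 0.551 -0.266 -0.011]
[308 245  11   8  52] [0.576 0.213 0.01 ] [0.572 0.195 0.004]
face x at z .05,.08,.11 [0.516  0.5248 0.5345] lean deg 17.2
t 25.47 tcp [0.5614 0.1998 0.2577] yaxis [ 0.078 -0.997 -0.001] z [ 0.01   0.002 -1.   ] F [2.2 1.  3.5] op 0.0599 gf 0.0 q [ 0.23  0.33  1.49 -0.    1.31  1.72]
pen [0.5416 0.3841 0.008 ] 0.131 -93.6
pen [0.4946 0.3963 0.008 ] 0.131 -91.1
pen [0.4075 0.3869 0.008 ] 0.131 -81.0
```

View pics/s17.png

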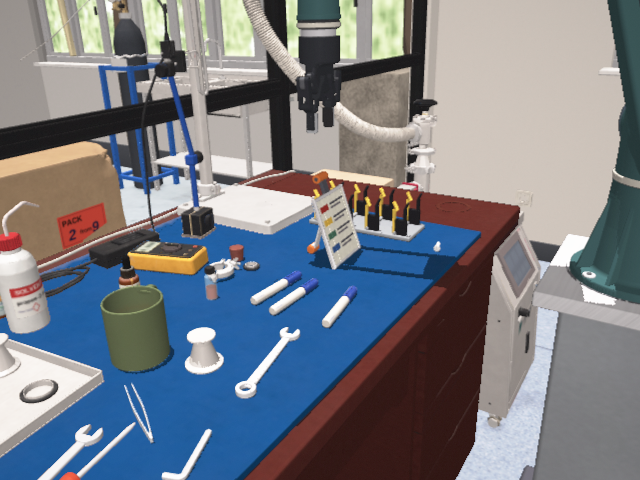

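The chart stands on its leg facing front; grip at (319,178), bands visible. Now the pens: go above them, turning the tool so the fingers close along x.

```bash
python3 -m creep '[[[-0.001,0.0128,0,0,0,0.097],[-0.001,0.0128,0,0,0,0.097],[-0.001,0.0128,0,0,0,0.097],[-0.001,0.0128,0,0,0,0.097],[-0.001,0.0128,0,0,0,0.097]]]' 0.6 | grep -E 'ft|pos'
python3 -m creep '[[[-0.001,0.0128,0,0,0,0.097],[-0.001,0.0128,0,0,0,0.097],[-0.001,0.0128,0,0,0,0.097],[-0.001,0.0128,0,0,0,0.097],[-0.001,0.0128,0,0,0,0.097]]]' | grep -E 'ft|pos'
python3 -m creep '[[[-0.001,0.0128,0,0,0,0.097],[-0.001,0.0128,0,0,0,0.097],[-0.001,0.0128,0,0,0,0.097],[-0.001,0.0128,0,0,0,0.097],[-0.001,0.0128,0,0,0,0.075]]]' | grep -E 'ft|pos'
cat >> h.py <<'E'
def pens(f,n='wrist',box=None):
    im,d,P=snap(n,f); hsv=cv2.cvtColor(im,cv2.COLOR_RGB2HSV); H,S,V=[hsv[...,i].astype(int) for i in range(3)]
    m=((S<60)&(V>170))|((H>112)&(H<130)&(S>120)&(V>90))
    W=pts(P,d); m&=(W[...,2]<.03)&(W[...,2]>-.01)
    m=cv2.morphologyEx(m.astype(np.uint8),cv2.MORPH_CLOSE,np.ones((5,5)))
    k,l,s,c=cv2.connectedComponentsWithStats(m)
    for i in range(1,k):
        if s[i,4]<200: continue
        vv,uu=np.where(l==i); b=cv2.boxPoints(cv2.minAreaRect(np.stack([uu,vv],1).astype(np.float32))); w=np.array([onz(P,*p,.008) for p in b])
        e,g=sorted([w[1]-w[0],w[2]-w[1]],key=np.linalg.norm)
        if .1<np.linalg.norm(g)<.15 and np.linalg.norm(e)<.03:
            a=np.degrees(np.arctan2(g[1],g[0])); a=a if a>0 else a+180
            print('pen',w.mean(0).round(4),'len',np.linalg.norm(g).round(3),np.linalg.norm(e).round(3),'axis deg',a.round(1))
E
python3 - <<'E'
from h import *
st(); pens('w18')
E
```

```text
tcp_pos: [0.5533, 0.2636, 0.2504]
ft_force: [-0.1, -0.3, -0.1]
tcp_pos: [0.5483, 0.3276, 0.2504]
ft_force: [0.1, -0.5, 0.3]
tcp_pos: [0.5433, 0.3916, 0.2503]
ft_force: [-0.5, -0.0, -0.1]
t 26.77 tcp [0.5433 0.3916 0.2503] yaxis [ 0.999 -0.054  0.   ] z [ 0.     0.001 -1.   ] F [-0.5 -0.  -0.1] op 0.0342 gf 0.0 q [0.52 0.44 1.32 0.   1.37 0.58]
pen [0.4933 0.3941 0.008 ] len 0.13 0.015 axis deg 88.5
pen [0.5406 0.3815 0.008 ] len 0.13 0.015 axis deg 87.1
pen [0.4072 0.3848 0.008 ] len 0.131 0.016 axis deg 99.3
pen [0.5023 0.1889 0.008 ] len 0.136 0.005 axis deg 94.0
```

View pics/w18.png

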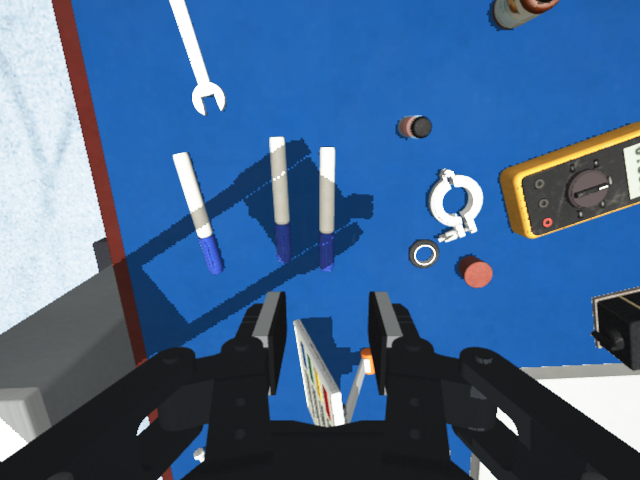

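Wrist view: three pens at (280,200), (327,208) and (198,213), all loose; vial, clamp, ring and stopper stay clear to the right. Picking the pen at x=0.541.

```bash
python3 -m creep '[[[-0.0005,-0.0017,-0.04,0,0,0],[-0.0005,-0.0017,-0.04,0,0,0],[-0.0005,-0.0017,-0.04,0,0,0],[-0.0005,-0.0017,-0.04,0,0,0],[-0.0003,-0.0017,-0.04,0,0,0]]]' 0.6 | grep -E 'ft|pos'
python3 -m creep '[[[0,0,-0.015,0,0,0],[0,0,-0.015,0,0,0],[0,0,-0.01,0,0,0],[0,0,-0.0065,0,0,0],[0,0,0,0,0,0]]]' | grep -E 'ft|pos'
python3 -m creep '[[[0,0,0,0,0,0],[0,0,0,0,0,0],[0,0,0,0,0,0],[0,0,0,0,0,0],[0,0,0,0,0,0]]]' 1 50
python3 -m creep '[[[0,0,0,0,0,0],[0,0,0,0,0,0],[0,0,0,0,0,0],[0,0,0,0,0,0],[0,0,0,0,0,0]]]'
python3 -c "
from h import *
st()"
```

```text
tcp_pos: [0.5412, 0.3821, 0.049]
ft_force: [0.8, -0.1, -0.2]
tcp_pos: [0.5408, 0.382, 0.0027]
ft_force: [-0.6, -0.2, 0.7]
clock: 28.07
tcp_pos: [0.5421, 0.3831, 0.0049]
orientation: [0.728, 0.686, 0.001, -0.0]
ft_force: [-0.4, -0.7, 5.5]
opening: 0.014
gripper_force: 51.3
clock: 28.48
tcp_pos: [0.5421, 0.3831, 0.0049]
orientation: [0.728, 0.686, 0.001, -0.0]
ft_force: [-0.8, 0.1, 6.1]
opening: 0.0141
gripper_force: 51.3
t 28.48 tcp [0.5421 0.3831 0.0049] yaxis [ 0.998 -0.059  0.002] z [ 0.002  0.002 -1.   ] F [-0.8  0.1  6.1] op 0.0141 gf 51.3 q [0.51 0.69 1.55 0.   0.89 0.57]
```

```bash
python3 -m creep '[[[0,0,0.03,0,0,0],[0,0,0.0417,0,0,0],[0,0,0.0417,0,0,0],[0,0,0.0417,0,0,0],[0,0,0.0417,0,0,0]]]' | grep -E 'ft|pos|op'
python3 -m creep '[[[0,0,0.04,0,0,0],[0.0114,-0.0364,0.01,0,0,0.008],[0.0114,-0.0364,0,0,0,0.008],[0.0114,-0.0364,0,0,0,0.008],[0.0114,-0.0364,0,0,0,0.008]]]' | grep -E 'ft|pos|op'
python3 -m creep '[[[0.0114,-0.0364,0,0,0,0.008],[0.0114,-0.0364,0,0,0,0.008],[0.0114,-0.0364,0,0,0,0.008],[0.0114,-0.0364,0,0,0,0.008],[0.0114,-0.0364,0,0,0,0.008]]]' | grep -E 'ft|pos|op'
python3 -m creep '[[[0.0114,-0.0364,0,0,0,0.008],[0,0,0,0,0,0],[0,0,0,0,0,0],[0,0,0,0,0,0],[0,0,0,0,0,0]]]' | grep -E 'ft|pos|op'
python3 - <<'E'
from h import *
st(); im,d,P=snap('wrist','w19'); X=pts(P,d)
hsv=cv2.cvtColor(im,cv2.COLOR_RGB2HSV); H,S,V=[hsv[...,i].astype(int) for i in range(3)]
for nm,f in (('wrist','w19'),('top','t20')):
  if nm=='top': im,d,P=snap('top','t20'); X=pts(P,d)
  q=X[(d>0)]
  # plate points
  for name,lo,hi in (('plate',.007,.014),('tops',.06,.09)):
    k=(q[:,2]>lo)&(q[:,2]<hi)&(q[:,0]>.41)&(q[:,0]<.71)&(q[:,1]>-.06)&(q[:,1]<.09); w=q[k]
    if k.sum()>50: print(nm,name,k.sum(),'x',np.percentile(w[:,0],[0.5,2,98,99.5]).round(4),'y',np.percentile(w[:,1],[.5,2,98,99.5]).round(4)); 
    if name=='plate' and k.sum()>50:
        r=cv2.minAreaRect(w[:,:2].astype(np.float32)); print('  rect',np.round(r[0],4),np.round(r[1],4),round(r[2],2))
E
```

```text
tcp_pos: [0.5406, 0.3823, 0.2022]
ft_force: [1.0, -0.1, 0.2]
opening: 0.014
tcp_pos: [0.5869, 0.2357, 0.251]
ft_force: [-0.1, -0.2, -1.0]
opening: 0.014
tcp_pos: [0.6438, 0.0531, 0.2503]
ft_force: [0.8, 0.6, -0.6]
opening: 0.0142
tcp_pos: [0.6546, 0.0197, 0.2501]
ft_force: [0.1, 0.0, -0.4]
opening: 0.0139
t 30.15 tcp [0.6546 0.0197 0.2501] yaxis [ 1.     0.022 -0.001] z [-0.001  0.002 -1.   ] F [ 0.1  0.  -0.4] op 0.0139 gf 50.5 q [-0.08  0.42  1.36  0.    1.36 -0.1 ]
wrist plate 13471 x [0.4308 0.4341 0.6787 0.6812] y [-0.034  -0.0303  0.0592  0.0611]
  rect [0.569  0.0137] [0.2818 0.0996] 0.11
wrist tops 2979 x [0.4374 0.4391 0.6041 0.6694] y [-0.0322 -0.0311  0.0561  0.0568]
top plate 5641 x [0.4304 0.4331 0.6772 0.6812] y [-0.034  -0.0308  0.0605  0.0624]
  rect [0.5558 0.0139] [0.2534 0.096 ] 1.51
top tops 932 x [0.4375 0.4397 0.6689 0.6713] y [-0.0319 -0.0306  0.0584  0.0591]
```

View pics/w19.png

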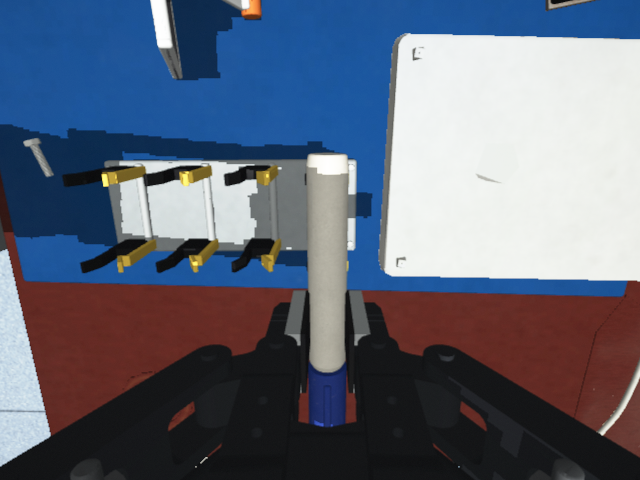

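Wrist view: held pen pointing along y at (327,290), rods between forks at (145,205) and (210,205), clip 4 under the pen. I'll check the rod height before inserting.

Run:
```python
from h import *
im,d,P=load('w19'); X=pts(P,d)
for r in ((200,130,165),(205,195,225),(205,260,290)):
    v,a,b=r
    for u in range(a,b,3): print(u,np.round(X[v,u],4),end=' ')
    print()
e=np.array([.99965,.0263,0]); 
for f in ('w19','t20'):
    im,d,P=load(f); q=pts(P,d)[d>0]-np.array([.5558,.0139,0]); x=q@e; y=q[:,:2]@np.array([-.0263,.99965])
    for c in (-.099,-.033,.033,.099):
        k=(abs(x-c)<.025)&(abs(y)<.028)&(q[:,2]>.018)&(q[:,2]<.09)
        if k.sum()>5: print(f,c,k.sum(),'x off',np.percentile(x[k]-c,[5,50,95]).round(4),'z',np.percentile(q[k,2],[5,50,95]).round(4))
```

```text
130 [0.451  0.018  0.0106] 133 [0.4535 0.0179 0.0095] 136 [0.4561 0.0178 0.0085] 139 [0.4625 0.0191 0.0151] 142 [0.4664 0.0195 0.0168] 145 [0.468  0.019  0.0138] 148 [0.4684 0.018  0.0083] 151 [0.4717 0.0181 0.0088] 154 [0.4752 0.0183 0.0096] 157 [0.4778 0.0182 0.0087] 160 [0.4813 0.0185 0.0095] 163 [0.4846 0.0186 0.0099] 
195 [0.5165 0.0138 0.0084] 198 [0.5202 0.0142 0.0102] 201 [0.5226 0.0139 0.0084] 204 [0.5277 0.0152 0.0143] 207 [0.5319 0.0159 0.0178] 210 [0.5342 0.0155 0.0156] 213 [0.5351 0.0142 0.0085] 216 [0.5384 0.0143 0.0091] 219 [0.5414 0.0144 0.0089] 222 [0.5451 0.0149 0.0111] 
260 [0.5838 0.0153 0.0094] 263 [0.5869 0.0154 0.0093] 266 [0.5901 0.0156 0.0101] 269 [0.594  0.0167 0.0149] 272 [0.5972 0.017  0.0165] 275 [0.6001 0.0169 0.0153] 278 [0.6023 0.0156 0.009 ] 281 [0.6056 0.016  0.0103] 284 [0.6084 0.0155 0.0079] 287 [0.6117 0.016  0.0098] 
t20 -0.099 22 x off [0.0071 0.0089 0.0104] z [0.0181 0.0187 0.0198]
t20 -0.033 18 x off [0.0075 0.01   0.0112] z [0.0181 0.0187 0.0207]
t20 0.033 19 x off [0.0057 0.0083 0.0107] z [0.018  0.0185 0.0195]
t20 0.099 21 x off [0.0057 0.0077 0.0109] z [0.0181 0.0189 0.0219]
```

Rods are low (18 mm), so they're out of the way. Inserting into clip 4.

```bash
python3 -m creep '[[[0,-0.001,-0.035,0,0,0.004],[0,-0.001,-0.035,0,0,0],[0,-0.0012,-0.035,0,0,0],[0,0,-0.035,0,0,0],[0,0,-0.02,0,0,0]]]' - 80 | grep -E 'ft|pos|op'
python3 -m creep '[[[0,0,-0.005,0,0,0],[0,0,-0.004,0,0,0],[0,0,-0.003,0,0,0],[0,0,0,0,0,0],[0,0,0,0,0,0]]]'| grep -E 'ft|pos|op'
python3 -m creep '[[[0,0,-0.004,0,0,0],[0,0,-0.004,0,0,0],[0,0,-0.004,0,0,0],[0,0,0,0,0,0],[0,0,0,0,0,0]]]' | grep -E 'ft|pos|op'
python3 -c "
from h import *
st()"
```

```text
tcp_pos: [0.6526, 0.0168, 0.0865]
ft_force: [0.2, 0.2, -0.3]
opening: 0.013
tcp_pos: [0.6564, 0.0155, 0.0799]
ft_force: [-0.1, 0.5, -0.1]
opening: 0.0129
tcp_pos: [0.6548, 0.0153, 0.0656]
ft_force: [-0.8, -0.6, -1.2]
opening: 0.0129
t 31.5 tcp [0.6548 0.0153 0.0656] yaxis [ 1.     0.025 -0.001] z [-0.001  0.001 -1.   ] F [-0.8 -0.6 -1.2] op 0.0129 gf 82.6 q [-0.08  0.61  1.54  0.    1.   -0.11]
```

```bash
python3 -m creep '[[[0,0,-0.004,0,0,0],[0,0,-0.004,0,0,0],[0,0,-0.003,0,0,0],[0,0,0,0,0,0],[0,0,0,0,0,0]]]' | grep -E 'ft|pos|op'
python3 -m creep '[[[0,0,-0.003,0,0,0],[0,0,-0.002,0,0,0],[0,0,0,0,0,0],[0,0,0,0,0,0],[0,0,0,0,0,0]]]' | grep -E 'ft|pos|op'
python3 - <<'E'
from h import *
st(); snap('side','s21')
k=cv2.imread('pics/s21.png')[130:260,280:450]; cv2.imwrite('pics/s21c.png',cv2.resize(k,None,fx=4,fy=4,interpolation=cv2.INTER_CUBIC))
E
```

```text
tcp_pos: [0.6549, 0.0154, 0.0543]
ft_force: [-0.2, -0.3, -5.6]
opening: 0.013
tcp_pos: [0.6556, 0.0153, 0.0505]
ft_force: [-0.6, 1.2, -0.4]
opening: 0.0128
t 32.33 tcp [0.6556 0.0153 0.0505] yaxis [1.    0.025 0.001] z [ 0.001  0.001 -1.   ] F [-0.6  1.2 -0.4] op 0.0128 gf 82.8 q [-0.08  0.63  1.55  0.    0.97 -0.11]
```

```bash
python3 -m creep '[[[0,0,-0.002,0,0,0],[0,0,-0.001,0,0,0],[0,0,0,0,0,0],[0,0,0,0,0,0],[0,0,0,0,0,0]]]' | grep -E 'ft|pos|op'
python3 -m creep '[[[0,0,0,0,0,0],[0,0,0,0,0,0],[0,0,0,0,0,0],[0,0,0,0,0,0],[0,0,0,0,0,0]]]' 0.6 | grep -E 'ft|pos|op'
python3 -m creep '[[[0,0,0.015,0,0,0],[0,0,0.02,0,0,0],[0,0,0.035,0,0,0],[0,0,0.0417,0,0,0],[0,0,0.0417,0,0,0]]]' 0.6 | grep -E 'ft|pos|op'
cat >> h.py <<'E'
def clips(f,n='top'):
    im,d,P=snap(n,f); X=pts(P,d); hsv=cv2.cvtColor(im,cv2.COLOR_RGB2HSV); H,S,V=[hsv[...,i].astype(int) for i in range(3)]
    o=(d>0); yel=((H>18)&(H<36)&(S>130)&(V>90))[o]; q=X[o]-np.array([.5558,.0139,0]); x=q@np.array([.99965,.0263,0]); y=q[:,:2]@np.array([-.0263,.99965]); hs=hsv[o]
    for i,c in enumerate((-.099,-.033,.033,.099),1):
        k=(abs(x-c)<.012)&(abs(y)<.029)&(q[:,2]>.03)&(q[:,2]<.12)
        g=[(yel&(abs(x-c)<.03)&(abs(y-s*.038)<.012)) for s in (-1,1)]
        print('clip',i,'pen pts',k.sum(), *( ['x off',np.median(x[k]-c).round(4),'ztop',np.percentile(q[k,2],[5,50,95]).round(4)] if k.sum()>10 else []),'jaw x',[(np.median(x[j]-c).round(4),np.percentile(q[j,2],95).round(3)) if j.sum()>5 else None for j in g])
        ends=[(abs(x-c)<.012)&(abs(y-s*.055)<.006)&(q[:,2]>.03)&(q[:,2]<.12) for s in (-1,1)]
        if k.sum()>10: print('   end tops z',[np.percentile(q[j,2],90).round(4) if j.sum()>3 else None for j in ends],'x',[np.median(x[j]-c).round(4) if j.sum()>3 else None for j in ends])
E
python3 - <<'E'
from h import *
st(); clips('t22'); clips('w22','wrist')
E
```

```text
tcp_pos: [0.6557, 0.0153, 0.0499]
ft_force: [-4.8, 0.2, 17.8]
opening: 0.0127
tcp_pos: [0.655, 0.0154, 0.0468]
ft_force: [0.5, 0.3, -0.0]
opening: 0.0344
tcp_pos: [0.6542, 0.0154, 0.2009]
ft_force: [1.4, 0.0, 0.1]
opening: 0.0343
t 33.63 tcp [0.6542 0.0154 0.2009] yaxis [ 1.     0.025 -0.003] z [-0.003  0.001 -1.   ] F [1.4 0.  0.1] op 0.0343 gf 0.0 q [-0.08  0.46  1.42  0.    1.26 -0.11]
clip 1 pen pts 0 jaw x [(np.float64(0.0112), np.float64(0.083)), (np.float64(0.0107), np.float64(0.085))]
clip 2 pen pts 0 jaw x [(np.float64(0.0109), np.float64(0.083)), (np.float64(0.0097), np.float64(0.083))]
clip 3 pen pts 0 jaw x [(np.float64(0.0108), np.float64(0.083)), (np.float64(0.0102), np.float64(0.084))]
clip 4 pen pts 350 x off -0.0019 ztop [0.0532 0.0585 0.062 ] jaw x [None, (np.float64(0.0099), np.float64(0.084))]
   end tops z [None, np.float64(0.0616)] x [None, np.float64(-0.0016)]
clip 1 pen pts 0 jaw x [(np.float64(0.0143), np.float64(0.082)), (np.float64(0.0144), np.float64(0.081))]
clip 2 pen pts 0 jaw x [(np.float64(0.0142), np.float64(0.083)), (np.float64(0.0144), np.float64(0.083))]
clip 3 pen pts 0 jaw x [(np.float64(0.0132), np.float64(0.083)), (np.float64(0.014), np.float64(0.083))]
clip 4 pen pts 1362 x off -0.0007 ztop [0.0537 0.0589 0.0608] jaw x [(np.float64(0.0111), np.float64(0.083)), (np.float64(0.0101), np.float64(0.083))]
   end tops z [np.float64(0.0617), np.float64(0.0602)] x [np.float64(-0.0009), np.float64(-0.0008)]
```

Pen 1 is seated (top at 61 mm, jaws shut). Next pen, at x=0.494.

```bash
python3 -m creep '[[[0,0,0.025,0,0,0],[0,0,0.025,0,0,0],[-0.0161,0.038,0,0,0,-0.0045],[-0.0161,0.038,0,0,0,-0.0045],[-0.0161,0.038,0,0,0,-0.0045]]]' 0.6 | grep -E 'ft|pos'
python3 -m creep '[[[-0.0161,0.038,0,0,0,-0.0045],[-0.0161,0.038,0,0,0,-0.0045],[-0.0161,0.038,0,0,0,-0.0045],[-0.0161,0.038,0,0,0,-0.0045],[-0.0161,0.038,0,0,0,-0.0045]]]' | grep -E 'ft|pos'
python3 -m creep '[[[-0.0161,0.038,0,0,0,-0.0045],[-0.0161,0.038,0,0,0,-0.0045],[0,0,0,0,0,0],[0,0,0,0,0,0],[0,0,0,0,0,0]]]' | grep -E 'ft|pos'
python3 - <<'E'
from h import *
st(); pens('w23'); pens('t23','top')
E
```

```text
tcp_pos: [0.6066, 0.1299, 0.2504]
ft_force: [0.7, 0.7, 0.2]
tcp_pos: [0.5251, 0.3209, 0.2499]
ft_force: [-0.7, 0.7, 0.5]
tcp_pos: [0.494, 0.3951, 0.2498]
ft_force: [0.8, -0.4, -1.0]
t 34.98 tcp [0.494  0.3951 0.2498] yaxis [ 1.    -0.019 -0.001] z [-0.001 -0.    -1.   ] F [ 0.8 -0.4 -1. ] op 0.0342 gf 0.0 q [0.57 0.39 1.41 0.   1.34 0.58]
pen [0.4931 0.3941 0.008 ] len 0.131 0.016 axis deg 87.5
pen [0.4072 0.3843 0.008 ] len 0.131 0.015 axis deg 99.0
pen [0.5041 0.1888 0.008 ] len 0.136 0.01 axis deg 94.2
pen [0.5041 0.195  0.008 ] len 0.115 0.012 axis deg 94.3
```

```bash
python3 -m creep '[[[-0.0001,-0.0001,-0.04,0,0,-0.01],[-0.0001,-0.0001,-0.04,0,0,0],[-0.0001,-0.0001,-0.04,0,0,0],[-0.0001,-0.0001,-0.04,0,0,0],[0,0,-0.04,0,0,0]]]' 0.6 | grep -E 'ft|pos'
python3 -m creep '[[[0,0,-0.015,0,0,0],[0,0,-0.015,0,0,0],[0,0,-0.01,0,0,0],[0,0,-0.0065,0,0,0],[0,0,0,0,0,0]]]' | grep -E 'ft|pos'
python3 -m creep '[[[0,0,0,0,0,0],[0,0,0,0,0,0],[0,0,0,0,0,0],[0,0,0,0,0,0],[0,0,0,0,0,0]]]' 1 50 | grep -E 'ft|pos|op'
python3 -m creep '[[[0,0,0,0,0,0],[0,0,0,0,0,0],[0,0,0,0,0,0],[0,0,0,0,0,0],[0,0,0,0,0,0]]]' 1 60
python3 -m creep '[[[0,0,0.03,0,0,0],[0,0,0.0417,0,0,0],[0,0,0.0417,0,0,0],[0,0,0.0417,0,0,0],[0,0,0.0417,0,0,0]]]' | grep -E 'ft|pos|op'
python3 - <<'E'
from h import *
st(); pens('t24','top')
E
```

```text
tcp_pos: [0.4948, 0.3933, 0.0492]
ft_force: [0.7, 0.2, -0.2]
tcp_pos: [0.4939, 0.3938, 0.0031]
ft_force: [0.8, 0.6, 0.1]
tcp_pos: [0.4946, 0.3954, 0.0052]
ft_force: [-0.2, -0.8, 5.4]
opening: 0.0142
clock: 36.75
tcp_pos: [0.4946, 0.3955, 0.0053]
orientation: [0.718, 0.696, 0.001, -0.0]
ft_force: [0.7, -0.4, 6.2]
opening: 0.0139
gripper_force: 60.0
tcp_pos: [0.4932, 0.3948, 0.2027]
ft_force: [0.6, 0.2, -0.7]
opening: 0.0137
t 37.17 tcp [0.4932 0.3948 0.2027] yaxis [ 1.   -0.03 -0.  ] z [-0.     0.001 -1.   ] F [ 0.6  0.2 -0.7] op 0.0137 gf 59.2 q [0.57 0.43 1.47 0.   1.24 0.59]
pen [0.5045 0.1959 0.008 ] len 0.117 0.013 axis deg 93.6
```

```bash
python3 -m creep '[[[0,0,0.04,0,0,0],[0.0086,-0.0345,0.01,0,0,0.0051],[0.0086,-0.0345,0,0,0,0.0051],[0.0086,-0.0345,0,0,0,0.0051],[0.0086,-0.0345,0,0,0,0.0051]]]' | grep -E 'ft|pos|op'
python3 -m creep '[[[0.0086,-0.0345,0,0,0,0.0051],[0.0086,-0.0345,0,0,0,0.0051],[0.0086,-0.0345,0,0,0,0.0051],[0.0086,-0.0345,0,0,0,0.0051],[0.0086,-0.0345,0,0,0,0.0051]]]' | grep -E 'ft|pos|op'
python3 -m creep '[[[0.0086,-0.0345,0,0,0,0.0051],[0.0086,-0.0345,0,0,0,0.0051],[0,0,0,0,0,0],[0,0,0,0,0,0],[0,0,0,0,0,0]]]' | grep -E 'ft|pos|op'
python3 - <<'E'
from h import *
st(); pens('t25','top')
E
```

```text
tcp_pos: [0.5282, 0.2559, 0.2512]
ft_force: [0.6, -0.6, -0.2]
opening: 0.0138
tcp_pos: [0.5711, 0.0829, 0.2506]
ft_force: [0.2, -0.3, 0.2]
opening: 0.0134
tcp_pos: [0.588, 0.0158, 0.2504]
ft_force: [-0.7, -0.2, -0.0]
opening: 0.0133
t 38.47 tcp [0.588  0.0158 0.2504] yaxis [ 1.     0.025 -0.001] z [-0.001  0.002 -1.   ] F [-0.7 -0.2 -0. ] op 0.0133 gf 59.3 q [-0.09  0.33  1.51  0.    1.31 -0.12]
pen [0.5046 0.195  0.008 ] len 0.115 0.013 axis deg 93.7
pen [0.4076 0.3869 0.008 ] len 0.131 0.017 axis deg 98.6
```

```bash
python3 -m creep '[[[0.0004,-0.0005,-0.035,0,0,0],[0.0004,-0.0005,-0.035,0,0,0],[0,0,-0.035,0,0,0],[0,0,-0.035,0,0,0],[0,0,-0.02,0,0,0]]]' - 80 | grep -E 'ft|pos|op'
python3 -m creep '[[[0,0,-0.005,0,0,0],[0,0,-0.004,0,0,0],[0,0,-0.003,0,0,0],[0,0,0,0,0,0],[0,0,0,0,0,0]]]'| grep -E 'ft|pos|op'
python3 -m creep '[[[0,0,-0.004,0,0,0],[0,0,-0.004,0,0,0],[0,0,-0.004,0,0,0],[0,0,0,0,0,0],[0,0,0,0,0,0]]]' | grep -E 'ft|pos|op'
python3 -m creep '[[[0,0,-0.004,0,0,0],[0,0,-0.004,0,0,0],[0,0,-0.003,0,0,0],[0,0,0,0,0,0],[0,0,0,0,0,0]]]' | grep -E 'ft|pos|op'
python3 -m creep '[[[0,0,-0.003,0,0,0],[0,0,-0.002,0,0,0],[0,0,0,0,0,0],[0,0,0,0,0,0],[0,0,0,0,0,0]]]' | grep -E 'ft|pos|op'
python3 -m creep '[[[0,0,-0.0015,0,0,0],[0,0,0,0,0,0],[0,0,0,0,0,0],[0,0,0,0,0,0],[0,0,0,0,0,0]]]' | grep -E 'ft|pos|op'
```

```text
tcp_pos: [0.5865, 0.0165, 0.0873]
ft_force: [-1.1, 0.1, -0.4]
opening: 0.0132
tcp_pos: [0.5904, 0.0146, 0.0802]
ft_force: [0.4, -0.2, -0.3]
opening: 0.013
tcp_pos: [0.5888, 0.0144, 0.0662]
ft_force: [-0.5, -0.2, -1.8]
opening: 0.0129
tcp_pos: [0.5887, 0.0145, 0.055]
ft_force: [-0.4, 0.8, -4.4]
opening: 0.0129
tcp_pos: [0.5896, 0.0144, 0.051]
ft_force: [1.0, -0.2, -0.4]
opening: 0.0128
tcp_pos: [0.5898, 0.0144, 0.0503]
ft_force: [-0.9, 0.5, 7.4]
opening: 0.0129
```

Same force signature as the first pen, now on the floor. Releasing, checking, then going to the third pen.

```bash
python3 -m creep '[[[0,0,0,0,0,0],[0,0,0,0,0,0],[0,0,0,0,0,0],[0,0,0,0,0,0],[0,0,0,0,0,0]]]' 0.6 | grep -E 'ft|pos|op'
python3 -m creep '[[[0,0,0.015,0,0,0],[0,0,0.02,0,0,0],[0,0,0.035,0,0,0],[0,0,0.0417,0,0,0],[0,0,0.0417,0,0,0]]]' 0.6 | grep -E 'ft|pos|op'
python3 - <<'E'
from h import *
clips('w26','wrist')
E
python3 -m creep '[[[0,0,0.025,0,0,0.011],[0,0,0.025,0,0,0.011],[-0.0165,0.037,0,0,0,0.011],[-0.0165,0.037,0,0,0,0.011],[-0.0165,0.037,0,0,0,0.011]]]' 0.6 | grep -E 'ft|pos'
python3 -m creep '[[[-0.0165,0.037,0,0,0,0.011],[-0.0165,0.037,0,0,0,0.011],[-0.0165,0.037,0,0,0,0.011],[-0.0165,0.037,0,0,0,0.011],[-0.0165,0.037,0,0,0,0.011]]]' | grep -E 'ft|pos'
python3 -m creep '[[[-0.0165,0.037,0,0,0,0.01],[-0.0165,0.037,0,0,0,0.01],[-0.0165,0,0,0,0,0],[0,0,0,0,0,0],[0,0,0,0,0,0]]]' | grep -E 'ft|pos'
python3 - <<'E'
from h import *
st(); pens('w27'); pens('t27','top')
E
```

```text
tcp_pos: [0.5891, 0.0145, 0.049]
ft_force: [0.7, 0.4, 0.6]
opening: 0.0341
tcp_pos: [0.5882, 0.0145, 0.2033]
ft_force: [1.4, -0.6, -0.5]
opening: 0.0343
clip 1 pen pts 0 jaw x [(np.float64(0.0143), np.float64(0.083)), (np.float64(0.0144), np.float64(0.083))]
clip 2 pen pts 0 jaw x [(np.float64(0.0131), np.float64(0.083)), (np.float64(0.0139), np.float64(0.083))]
clip 3 pen pts 1377 x off -0.001 ztop [0.0552 0.0589 0.0607] jaw x [(np.float64(0.0111), np.float64(0.083)), (np.float64(0.0103), np.float64(0.083))]
   end tops z [np.float64(0.0615), np.float64(0.0603)] x [np.float64(-0.001), np.float64(-0.001)]
clip 4 pen pts 1437 x off -0.0026 ztop [0.0539 0.0587 0.0606] jaw x [(np.float64(0.0098), np.float64(0.083)), (np.float64(0.0091), np.float64(0.083))]
   end tops z [np.float64(0.062), np.float64(0.0601)] x [np.float64(-0.003), np.float64(-0.0024)]
tcp_pos: [0.5395, 0.1261, 0.2529]
ft_force: [-0.5, 1.0, -1.2]
tcp_pos: [0.456, 0.312, 0.2523]
ft_force: [0.9, 0.2, 0.7]
tcp_pos: [0.4069, 0.3846, 0.2522]
ft_force: [-0.0, -0.2, -0.1]
t 43.15 tcp [0.4069 0.3846 0.2522] yaxis [ 0.988  0.157 -0.   ] z [-0.  0. -1.] F [-0.  -0.2 -0.1] op 0.0341 gf 0.0 q [0.63 0.28 1.57 0.   1.29 0.48]
pen [0.4079 0.3841 0.008 ] len 0.13 0.015 axis deg 99.4
pen [0.5046 0.195  0.008 ] len 0.115 0.013 axis deg 93.9
```

```bash
python3 -m creep '[[[0.0003,0.0001,-0.04,0,0,0.004],[0.0003,0.0001,-0.04,0,0,0],[0,0.0001,-0.04,0,0,0],[0,0.0001,-0.04,0,0,0],[0,0,-0.04,0,0,0]]]' 0.6 | grep -E 'ft|pos'
python3 -m creep '[[[0,0,-0.015,0,0,0],[0,0,-0.015,0,0,0],[0,0,-0.01,0,0,0],[0,0,-0.009,0,0,0],[0,0,0,0,0,0]]]' | grep -E 'ft|pos'
python3 -m creep '[[[0,0,0,0,0,0],[0,0,0,0,0,0],[0,0,0,0,0,0],[0,0,0,0,0,0],[0,0,0,0,0,0]]]' 1 50 | grep -E 'ft|pos|op'
python3 -m creep '[[[0,0,0,0,0,0],[0,0,0,0,0,0],[0,0,0,0,0,0],[0,0,0,0,0,0],[0,0,0,0,0,0]]]' 1 60
python3 -m creep '[[[0,0,0.03,0,0,0],[0,0,0.0417,0,0,0],[0,0,0.0417,0,0,0],[0,0,0.0417,0,0,0],[0,0,0.0417,0,0,0]]]' | grep -E 'ft|pos|op'
python3 - <<'E'
from h import *
st(); pens('t28','top')
E
```

```text
tcp_pos: [0.41, 0.3839, 0.0512]
ft_force: [-0.1, 0.3, -0.1]
tcp_pos: [0.4085, 0.3838, 0.0023]
ft_force: [-0.0, -0.2, 0.3]
tcp_pos: [0.4089, 0.3853, 0.0044]
ft_force: [-1.6, -0.7, 4.7]
opening: 0.0141
clock: 44.92
tcp_pos: [0.4089, 0.3853, 0.0045]
orientation: [0.648, 0.761, 0.001, -0.0]
ft_force: [-0.7, -0.8, 6.2]
opening: 0.0133
gripper_force: 60.3
tcp_pos: [0.4077, 0.3845, 0.2022]
ft_force: [1.7, -0.3, -0.5]
opening: 0.0139
t 45.33 tcp [0.4077 0.3845 0.2022] yaxis [ 0.987  0.159 -0.   ] z [-0.     0.001 -1.   ] F [ 1.7 -0.3 -0.5] op 0.0139 gf 59.5 q [0.63 0.33 1.63 0.   1.18 0.47]
pen [0.5042 0.195  0.008 ] len 0.115 0.012 axis deg 94.7
```

```bash
python3 -m creep '[[[0,0,0.04,0,0,0],[0.0105,-0.0338,0.01,0,0,-0.0121],[0.0105,-0.0338,0,0,0,-0.0121],[0.0105,-0.0338,0,0,0,-0.0121],[0.0105,-0.0338,0,0,0,-0.0121]]]' | grep -E 'ft|pos|op'
python3 -m creep '[[[0.0105,-0.0338,0,0,0,-0.0121],[0.0105,-0.0338,0,0,0,-0.0121],[0.0105,-0.0338,0,0,0,-0.0121],[0.0105,-0.0338,0,0,0,-0.0121],[0.0105,-0.0338,0,0,0,-0.0121]]]' | grep -E 'ft|pos|op'
python3 -m creep '[[[0.0105,-0.0338,0,0,0,-0.0121],[0.0105,-0.0338,0,0,0,-0.0121],[0,0,0,0,0,0],[0,0,0,0,0,0],[0,0,0,0,0,0]]]' | grep -E 'ft|pos|op'
python3 - <<'E'
from h import *
st(); pens('t29','top')
E
```

```text
tcp_pos: [0.4503, 0.2485, 0.2506]
ft_force: [0.3, 0.8, 0.2]
opening: 0.014
tcp_pos: [0.5027, 0.0791, 0.2501]
ft_force: [1.2, 0.7, 0.5]
opening: 0.0137
tcp_pos: [0.5233, 0.0134, 0.2499]
ft_force: [-0.1, 1.2, 0.3]
opening: 0.0138
t 46.63 tcp [0.5233 0.0134 0.2499] yaxis [ 1.     0.026 -0.001] z [-0.001  0.002 -1.   ] F [-0.1  1.2  0.3] op 0.0138 gf 59.5 q [-0.11  0.23  1.65  0.    1.26 -0.13]
pen [0.504 0.195 0.008] len 0.115 0.011 axis deg 94.0
```

```bash
python3 -m creep '[[[-0.0002,-0.0002,-0.035,0,0,0],[-0.0002,-0.0002,-0.035,0,0,0],[0,0,-0.035,0,0,0],[0,0,-0.035,0,0,0],[0,0,-0.02,0,0,0]]]' - 80 | grep -E 'ft|pos|op'
python3 -m creep '[[[0,0,-0.005,0,0,0],[0,0,-0.004,0,0,0],[0,0,-0.003,0,0,0],[0,0,0,0,0,0],[0,0,0,0,0,0]]]'| grep -E 'ft|pos|op'
python3 -m creep '[[[0,0,-0.004,0,0,0],[0,0,-0.004,0,0,0],[0,0,-0.004,0,0,0],[0,0,0,0,0,0],[0,0,0,0,0,0]]]' | grep -E 'ft|pos|op'
python3 -m creep '[[[0,0,-0.004,0,0,0],[0,0,-0.004,0,0,0],[0,0,-0.003,0,0,0],[0,0,0,0,0,0],[0,0,0,0,0,0]]]' | grep -E 'ft|pos|op'
python3 -m creep '[[[0,0,-0.003,0,0,0],[0,0,-0.002,0,0,0],[0,0,0,0,0,0],[0,0,0,0,0,0],[0,0,0,0,0,0]]]' | grep -E 'ft|pos|op'
python3 -m creep '[[[0,0,-0.0015,0,0,0],[0,0,0,0,0,0],[0,0,0,0,0,0],[0,0,0,0,0,0],[0,0,0,0,0,0]]]' | grep -E 'ft|pos|op'
```

```text
tcp_pos: [0.5207, 0.0146, 0.0872]
ft_force: [-0.2, -0.2, -0.5]
opening: 0.0129
tcp_pos: [0.5245, 0.0128, 0.0795]
ft_force: [0.7, 0.2, -0.1]
opening: 0.0128
tcp_pos: [0.5228, 0.0126, 0.0657]
ft_force: [-2.0, 0.3, -0.3]
opening: 0.0128
tcp_pos: [0.5228, 0.0127, 0.0544]
ft_force: [0.2, -1.3, -9.2]
opening: 0.0126
tcp_pos: [0.524, 0.0126, 0.0505]
ft_force: [-0.2, -0.5, 0.5]
opening: 0.0129
tcp_pos: [0.5241, 0.0126, 0.0495]
ft_force: [-0.7, 0.3, 5.8]
opening: 0.0128
```

Seated. Releasing, clearing, and checking everything.

```bash
python3 -m creep '[[[0,0,0,0,0,0],[0,0,0,0,0,0],[0,0,0,0,0,0],[0,0,0,0,0,0],[0,0,0,0,0,0]]]' 0.6 | grep -E 'ft|pos|op'
python3 -m creep '[[[0,0,0.015,0,0,0],[0,0,0.02,0,0,0],[0,0,0.035,0,0,0],[0,0,0.0417,0,0,0],[0,0,0.0417,0,0,0]]]' 0.6 | grep -E 'ft|pos|op'
python3 - <<'E'
from h import *
clips('w30','wrist')
E
python3 -m creep '[[[0,-0.03,0.02,0,0,0],[0,-0.03,0.02,0,0,0],[0,-0.03,0,0,0,0],[0,-0.03,0,0,0,0],[0,-0.03,0,0,0,0]]]' | grep -E 'ft|pos'
python3 -m creep '[[[0,0,0,0,0,0],[0,0,0,0,0,0],[0,0,0,0,0,0],[0,0,0,0,0,0],[0,0,0,0,0,0]]]' | grep -E 'ft|pos'
python3 - <<'E'
from h import *
clips('t31'); chart('s31'); pens('t31b','top'); st()
k=np.hstack([cv2.imread('pics/s31.png')[120:330,220:460],cv2.imread('pics/t31.png')[140:350,190:520]]); cv2.imwrite('pics/fin.png',cv2.resize(k,None,fx=1.4,fy=1.4,interpolation=cv2.INTER_CUBIC))
E
```

```text
tcp_pos: [0.5233, 0.0127, 0.0486]
ft_force: [0.5, -0.1, 0.0]
opening: 0.0341
tcp_pos: [0.5223, 0.0128, 0.203]
ft_force: [1.2, 0.6, -0.5]
opening: 0.0341
clip 1 pen pts 0 jaw x [(np.float64(0.0131), np.float64(0.083)), (np.float64(0.0139), np.float64(0.083))]
clip 2 pen pts 1395 x off -0.0009 ztop [0.0546 0.0589 0.0607] jaw x [(np.float64(0.011), np.float64(0.083)), (np.float64(0.0103), np.float64(0.083))]
   end tops z [np.float64(0.0617), np.float64(0.0601)] x [np.float64(-0.0008), np.float64(-0.0002)]
clip 3 pen pts 1434 x off -0.0026 ztop [0.0539 0.0588 0.0607] jaw x [(np.float64(0.0098), np.float64(0.083)), (np.float64(0.009), np.float64(0.083))]
   end tops z [np.float64(0.0618), np.float64(0.0603)] x [np.float64(-0.0027), np.float64(-0.0025)]
clip 4 pen pts 1536 x off -0.0039 ztop [0.0522 0.0585 0.0606] jaw x [(np.float64(0.0093), np.float64(0.083)), (np.float64(0.0085), np.float64(0.083))]
   end tops z [np.float64(0.0619), np.float64(0.0602)] x [np.float64(-0.0033), np.float64(-0.0038)]
tcp_pos: [0.5234, -0.1387, 0.2426]
ft_force: [-0.1, -0.1, -0.3]
tcp_pos: [0.5232, -0.1361,
[... 605 characters left out ...]
float64(-0.0015), np.float64(-0.0012)]
clip 4 pen pts 355 x off -0.002 ztop [0.0529 0.0584 0.0624] jaw x [(np.float64(0.0104), np.float64(0.084)), (np.float64(0.0099), np.float64(0.084))]
   end tops z [np.float64(0.0624), np.float64(0.0614)] x [np.float64(-0.0021), np.float64(-0.0019)]
[312 172  16  13 116] [0.555 0.209 0.166] [ 0.551 -0.266 -0.012]
[308 245  11   8  52] [0.576 0.214 0.01 ] [0.571 0.195 0.003]
face x at z .05,.08,.11 [0.5156 0.5247 0.5349] lean deg 17.9
pen [0.5046 0.195  0.008 ] len 0.115 0.013 axis deg 93.7
t 51.05 tcp [ 0.5234 -0.1365  0.242 ] yaxis [ 1.     0.028 -0.   ] z [-0.     0.001 -1.   ] F [-0.1 -0.8 -0.9] op 0.0341 gf 0.0 q [-0.38  0.26  1.62  0.    1.25 -0.41]
```

View pics/fin.png

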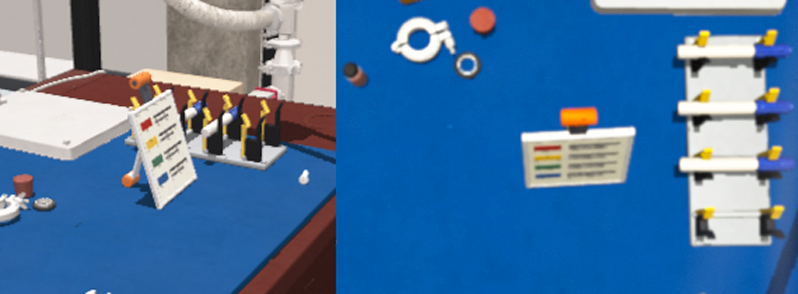

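Final view: the chart stands on its leg with its face to the front. Three pens are seated in clips 2–4 with the jaws shut, no loose pens remain, and the bystanders are untouched.

```bash
python3 -c "
from bench import robot
print(robot.finish_job())"
```

```text
the job is handed in; nothing more can be done
None
```

The job is handed in at about 51 s on the robot's clock: the leg measured about 0.60 rad open, the chart stands on it facing front, and all three loose pens are seated in clips 2–4 with the jaws shut; no verdict came back.

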